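# Sort handed corner brackets into the guarded case

## Task

Slide the clear guard of the sorting case fully open, sort all the loose corner brackets on the bench into its two trays by handedness - each bracket into the tray whose small fixed sample has the same hand, not its mirror image - and then slide the guard fully shut over them.

Things in the scene. Friction and masses are not known exactly. Their poses are not given: they have to be found in the camera images.
- left_1_mid (a point): Left-hand aluminium bracket, 80 g, or absent. Point: middle of its 38x56x34 mm box. Foot: 8 mm plate, 38 (x) by 56 (y), underside at z -17. Upright web: 8 thick, 56 long, 34 high, on the foot's +x edge (mid-plane x +15); pinch it from above. End cheek: 8 thick, x -13 to +11, 30 high, mid-plane y +24: seen foot down, web at the back, foot towards you, the cheek is at your left.
- right_1_mid (a point): Right-hand aluminium bracket, 80 g, or absent. Point: middle of its 38x56x34 mm box. Foot: 8 mm plate, 38 (x) by 56 (y), underside at z -17. Upright web: 8 thick, 56 long, 34 high, on the foot's +x edge (mid-plane x +15); pinch it from above. End cheek: 8 thick, x -13 to +11, 30 high, mid-plane y -24: seen foot down, web at the back, foot towards you, the cheek is at your right.
- left_2_mid (a point): Left-hand aluminium bracket, 80 g, or absent. Point: middle of its 38x56x34 mm box. Foot: 8 mm plate, 38 (x) by 56 (y), underside at z -17. Upright web: 8 thick, 56 long, 34 high, on the foot's +x edge (mid-plane x +15); pinch it from above. End cheek: 8 thick, x -13 to +11, 30 high, mid-plane y +24: seen foot down, web at the back, foot towards you, the cheek is at your left.
- right_2_mid (a point): Right-hand aluminium bracket, 80 g, or absent. Point: middle of its 38x56x34 mm box. Foot: 8 mm plate, 38 (x) by 56 (y), underside at z -17. Upright web: 8 thick, 56 long, 34 high, on the foot's +x edge (mid-plane x +15); pinch it from above. End cheek: 8 thick, x -13 to +11, 30 high, mid-plane y -24: seen foot down, web at the back, foot towards you, the cheek is at your right.
- left_3_mid (a point): Left-hand aluminium bracket, 80 g, or absent. Point: middle of its 38x56x34 mm box. Foot: 8 mm plate, 38 (x) by 56 (y), underside at z -17. Upright web: 8 thick, 56 long, 34 high, on the foot's +x edge (mid-plane x +15); pinch it from above. End cheek: 8 thick, x -13 to +11, 30 high, mid-plane y +24: seen foot down, web at the back, foot towards you, the cheek is at your left.
- sort_case: Grey sorting case, fixed. Origin at bench level; its +x points to the robot's right (world -y) within 0.1 rad. Base 6 mm thick, x -158 to +168 mm, between two aluminium rails along x (outer faces y +-88, tops 66 mm high). The trays lie side by side in the -x (left) half; the guard parks over the +x (right) half. Left end open.
- tray_l: Fixed grey tray for left-hand brackets: inside 140 (x) by 72 mm, walls 20 high, 3 thick, floor 3. Origin: centre of underside, 6 mm over the bench; axes as the case's. May be the near or the far one. On a ledge at its left end, x -72 to -112, a small sample left-hand bracket is fixed for good. 3 brackets fit in a row along x, webs across; not stacked: the guard runs 49 mm above the floor.
- tray_r: Fixed grey tray for right-hand brackets: inside 140 (x) by 72 mm, walls 20 high, 3 thick, floor 3. Origin: centre of underside, 6 mm over the bench; axes as the case's. May be the near or the far one. On a ledge at its left end, x -72 to -112, a small sample right-hand bracket is fixed for good. 3 brackets fit in a row along x, webs across; not stacked: the guard runs 49 mm above the floor.
- guard (a joint): Position of the sliding guard in m along the case's +x: 0 fully shut (over both trays), 0.165 fully open (over the case's right half). It stays where it is left; friction about 1.5 N. (Left of the case, the head of a fixed microscope hangs over the bench: x 0.55 to 0.75, y 0 to 0.16, from 0.22 m up; pass in front of it.)
- guard_grip (a point): Middle of the black grip bar standing on the middle of the clear guard plate (154 x 162 x 4 mm, top 62 mm over the bench). Bar: 12 mm thick along the slide (x), 70 long (y), from 62 to 89 mm over the bench; pinch it from above across the 12 mm. Moves with the guard; axes as the case's.

How it is judged:
By the outcome, as a careful person would: the job done as asked, in the order asked, and still so for the second after the job is handed in, with the robot touching nothing.
Of left_1, right_1, left_2, right_2, left_3 only 4 to 5 are there at a start; the rules pass over those that are not, and their reading is None.
At some moment in a run one of left_1, right_1, left_2, right_2, left_3 may be knocked a few centimetres aside while the robot is not near it.
Once in a run the grip may slacken for a moment while it holds something.
It also fails if it takes over 210 s, if anything falls off the work surface, if the arm or the gripper's body presses on something with over 40 N, if the wrist force passes 120 N, or if a joint passes its speed limit or range.

## Robot

A 7-joint arm with a two-finger parallel gripper is mounted at the origin on a cart in front of the work surface, level with it; the furniture and walls round the work are solid. World frame = base frame: x ahead of the robot, y to its left, z up, the work surface at z = 0. Lengths are in m, angles in rad, forces in N, time in s.
With the tool pointing down it reaches from about 0.4 to 0.85 m from the base axis. Payload 10.4 kg.
Tool frame: the origin (TCP) lies on the centre line of the jaws, within the pads' length; the fingertips stand 17 mm ahead of it and the grasp point (between the pads) lies 2 mm behind it; z points along the fingers, y is the direction in which the jaws open and shut (so a half turn about z gives the same grasp; the last joint's range is limited). The gripper opens to 85 mm and grips with 20 to 120 N. Pads are 22 mm wide; open, the fingers measure 114 mm over their backs; the gripper's body (76 mm by 85 mm) begins 54 mm behind the grasp point. The pads swing forward as they close: fully open they stand 13 mm farther back than shut.
Start: joints at [-1.259, 0.332, -0.065, 1.46, 0.022, 1.35, -0.088], TCP at [0.205, 0.59, 0.248] pointing down, gripper open.
Joint ranges: [-2.6, 2.6], [-0.5, 2.12], [-1.47, 1.34], [0.16, 2.42], [-1.27, 4.41], [0.06, 2.06], [-2.6, 2.6]. Speed limits (rad/s): [2.22, 2.22, 2.79, 2.79, 3.14, 3.14, 3.14].

## Interface

Orientations are given as a rotation vector (axis times angle).
In Python, from cell import robot gives the robot as it stands.
- The arm moves only by the tool step_arm, never from a script. Its argument "targets" is a list of rows, each an object of numbers: "fingers": the opening, from 0 (shut) to 1 (fully open); "tx", "ty", "tz": the shift along the tool's x, y, z in m; "yaw": the turn about the tool's z in rad. In form: [{"fingers": .., "tx": .., "ty": .., "tz": .., "yaw": ..}, ...]. A call has exactly 8 rows; each row is the pose to reach, as a shift and turn from the pose commanded when the call began, along the tool's axes at that moment; what a row does not reach only later rows make up. A row lasts 1/12 s, in which the tool goes at most 41.7 mm and 7.16 degrees, less where a joint would pass 70% of its speed; a pose out of reach is approached as far as the arm can. A call with a gripper value outside its range is refused whole. The fingers move at their own pace and stop on an object; "newtons" is the grip in N (left out, the last holds). Time passes only in rows, so rows that repeat a pose let the fingers close, or fill a call up. It gives the time, the measured TCP pose, the force and the opening at its end, in the units of the state.
- robot.get_state(): the state, without advancing time (a new reading comes with each control period).
- robot.read_camera(name): name is "scene" or "top" or "wrist"; returns a dict with "frame" (480x640x3 uint8, blue, green, red), "z_map" (480x640 float32, m along the optical axis (not along the pixel's ray), 0 where there is no reading), "fx", "fy", "cx", "cy" (pixels), "rvec" (rotation vector, rad) and "tvec" (3), from world to camera coordinates, as OpenCV has them. Camera axes: x right, y down, z forward; pixel columns grow to the right and rows downward; lengths in m; the calibration is good to about 2 mm. A picture is of the moment at which its call begins.
- robot.job_done(): hands the job in, once; it reports no verdict.
Trained networks look in a picture, given as the dict that the camera call returned (one of the last four; its "shot" number tells which), for a name from the list of things; names that differ only in an ending like _2 or _b are one class to them, and where a whole thing is asked for, a point or a joint stands for the part that bears it (a point fixed in the world has none). Each returns a list of dicts, best first, with "p" (0 to 1); they miss things now and then, are a little off and sometimes report something else, mostly with a low value. They report only what shows in the picture. A call takes as long as a camera call.
- robot.boxes_of(picture, label): "at" ([x, y, z] in m, in world coordinates, good to about 4 mm: the middle of the surface that is visible of it).
The state is a dict: "clock": time; "qpos": joint angles; "qvel": joint speeds; "effort": joint torques, N m; "tcp_pos": TCP position; "ee_rot": TCP orientation; "contact_force": force on the tool from outside, world axes, zero at the start; "wrist_torque": the same for the moment, N m; "finger_gap": opening from 0.0 (shut) to 1.0 (fully open).
Only numpy, scipy, OpenCV 4.12 (cv2) and the standard library are available. Lean on these libraries where they do the work, as an engineer would, in place of code of your own. Each camera call takes 0.05 s, during which the arm holds its last target.

## Working session

There is one attempt and no reset: what is moved stays moved. The work goes in short steps, Python scripts to look and compute and a tool call to move; the robot and the scene stay as the last step left them, time stands still between calls to the robot, and variables do not carry over. Pictures are saved under pics/ and viewed, and the job is handed in when it is done.

Besides the shell and the picture viewer there is one more tool, called after "Request:" by a JSON object that holds its "api" and its "payload". step_arm: Moves the arm, as the interface text tells. Its arguments: {"type":"object","properties":{"targets":{"type":"array"},"newtons":{"type":"number"}},"required":["targets"]}

```bash
ls; mkdir -p pics; cat > h.py <<'E'
import numpy as np,cv2,json
from cell import robot
from scipy.spatial.transform import Rotation as R
def cam(n,f=None):
    d=robot.read_camera(n)
    if f: cv2.imwrite('pics/'+f,d['frame'])
    return d
def cloud(d):
    z=d['z_map'];v,u=np.mgrid[:480,:640]
    P=np.stack([(u-d['cx'])/d['fx']*z,(v-d['cy'])/d['fy']*z,z],-1)
    Rm=R.from_rotvec(np.ravel(d['rvec'])).as_matrix()
    W=(P-np.ravel(d['tvec']))@Rm
    W[z<=0]=np.nan
    return W
def st():
    s=robot.get_state();return s
E
python3 - <<'E'
from h import *
s=st();print({k:np.round(v,3).tolist() for k,v in s.items()})
for n in('scene','top'):
    d=cam(n,n+'0.png');Rm=R.from_rotvec(np.ravel(d['rvec'])).as_matrix();print(n,-Rm.T@np.ravel(d['tvec']),d['fx'])
    for l in('left_1_mid','right_1_mid','tray_l','tray_r','guard_grip','sort_case'):
        try:print(l,[(np.round(b['at'],3).tolist(),round(b['p'],2)) for b in robot.boxes_of(d,l)])
        except Exception as e:print(l,e)
E
```

```text
pics
{'clock': 0.0, 'qpos': [-1.259, 0.333, -0.065, 1.461, 0.022, 1.35, -0.089], 'qvel': [-0.0, 0.001, 0.0, -0.001, 0.001, -0.0, -0.0], 'effort': [-0.001, -62.544, 0.049, -39.16, 0.016, 0.01, 0.0], 'tcp_pos': [0.205, 0.59, 0.248], 'ee_rot': [-0.523, -3.097, 0.002], 'contact_force': [-0.762, 0.97, -0.305], 'wrist_torque': [-0.032, 0.021, -0.049], 'finger_gap': 0.999}
scene [-0.30878075  0.84436084  1.42456766] 599.489801171131
left_1_mid []
right_1_mid []
tray_l [([0.628, -0.075, 0.013], 0.57)]
tray_r [([0.628, -0.075, 0.013], 0.57)]
guard_grip [([0.606, -0.163, 0.064], 0.87)]
sort_case [([0.637, -0.205, 0.061], 0.82)]
top [0.36838379 0.03462363 1.37521236] 544.3246765801654
left_1_mid [([0.401, -0.366, 0.009], 0.85)]
right_1_mid [([0.418, -0.05, 0.006], 0.75)]
tray_l [([0.556, -0.068, 0.012], 0.68), ([0.63, -0.073, 0.018], 0.56)]
tray_r [([0.556, -0.068, 0.012], 0.68), ([0.63, -0.073, 0.018], 0.56)]
guard_grip [([0.592, -0.166, 0.058], 0.75)]
sort_case [([0.584, -0.226, 0.061], 0.66)]
```

View pics/top0.png

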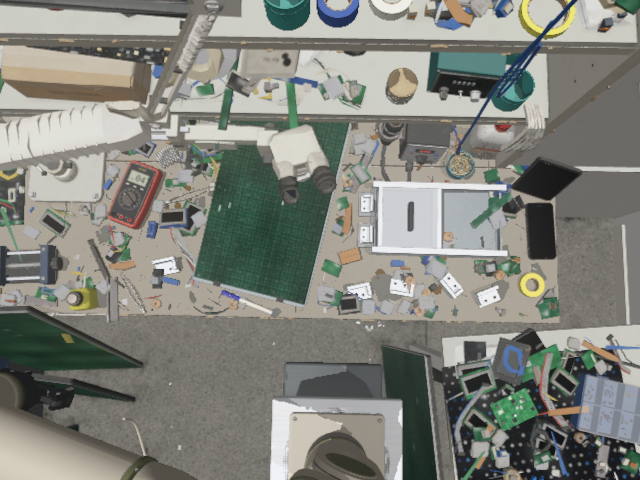

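View pics/scene0.png

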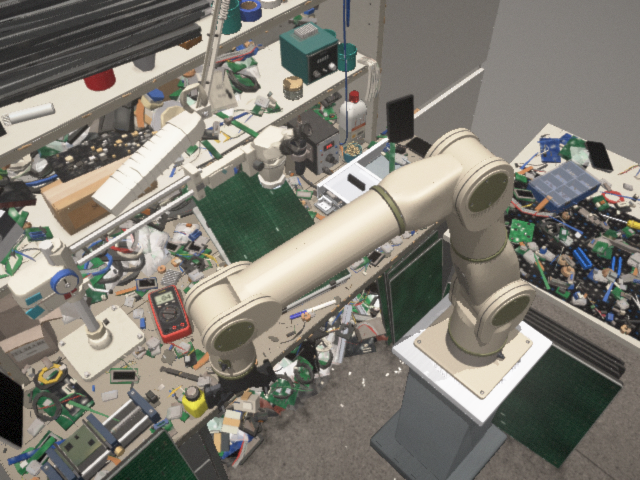

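The top view shows the case (372–505, 182–253), samples at (366,203) and (365,235), and white brackets near (165,266), (358,292), (401,287), (452,286) and (488,296). I'll zoom in on these next.

```bash
python3 - <<'E'
from h import *
d=cam('top');W=cloud(d);np.save('topW.npy',W);f=d['frame'];cv2.imwrite('top.png',f)
ts=[]
for c in [(165,266),(358,292),(401,287),(452,286),(488,296),(366,219)]:
    u,v=c;t=f[v-24:v+24,u-32:u+32];t=cv2.resize(t,(256,192),interpolation=cv2.INTER_CUBIC);ts.append(t)
    print(c,np.round(W[v,u],3))
cv2.imwrite('pics/zoom0.png',np.vstack([np.hstack(ts[:3]),np.hstack(ts[3:])]))
z=W[...,2]
c=np.clip((z+0.01)/0.09*255,0,255);c=np.nan_to_num(c).astype(np.uint8)
cv2.imwrite('pics/h0.png',cv2.resize(cv2.applyColorMap(c,cv2.COLORMAP_JET)[160:320,140:560],(800,305),interpolation=cv2.INTER_NEAREST))
for c in [(410,216),(375,186),(375,250),(503,186),(503,250),(480,200),(430,200),(290,160)]:
    print(c,np.round(W[c[1],c[0]],3))
E
```

```text
(165, 266) [0.465 0.438 0.009]
(358, 292) [ 0.41  -0.048  0.015]
(401, 287) [ 0.425 -0.156  0.006]
(452, 286) [ 0.43  -0.283  0.01 ]
(488, 296) [ 0.407 -0.372  0.009]
(366, 219) [ 0.597 -0.067 -0.   ]
(410, 216) [ 0.591 -0.165  0.092]
(375, 186) [ 0.668 -0.084  0.064]
(375, 250) [ 0.51  -0.085  0.067]
(503, 186) [ 0.675 -0.397  0.064]
(503, 250) [ 0.524 -0.414  0.002]
(480, 200) [ 0.651 -0.358  0.004]
(430, 200) [ 0.637 -0.219  0.059]
(290, 160) [0.642 0.105 0.383]
```

View pics/zoom0.png

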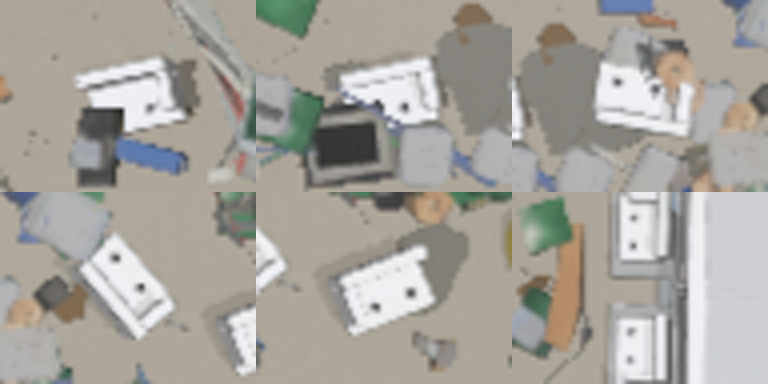

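View pics/h0.png

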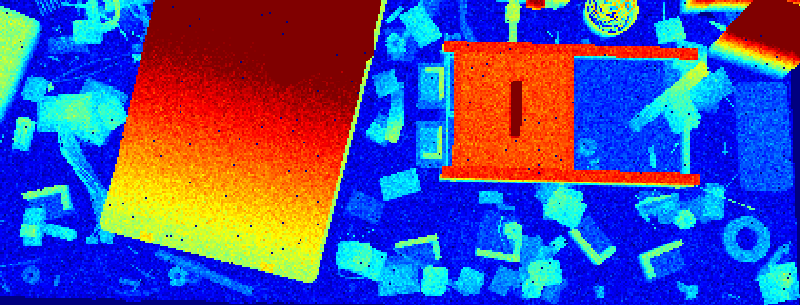

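```bash
cat >> h.py <<'E'
def Rt():
    s=st();return R.from_rotvec(s['ee_rot']).as_matrix(),np.array(s['tcp_pos'])
def go(target,yaw_dir=None,verb=True):
    """target world xyz; yaw_dir = desired world angle (rad) of tool y axis (mod pi)"""
    M,p=Rt();d=M.T@(np.array(target)-p)
    y=M[:,1];a=np.arctan2(y[1],y[0]);out=dict(tx=d[0],ty=d[1],tz=d[2])
    if yaw_dir is not None:
        dw=(yaw_dir-a+np.pi/2)%np.pi-np.pi/2
        out['yaw']=-dw; out['alt']=-dw+np.pi*np.sign(dw)
    print('tool y ang',round(a,3),{k:round(float(v),4) for k,v in out.items()},'q7',round(st()['qpos'][6],3),'down',np.round(M[:,2],3))
    return out
E
python3 - <<'E'
from h import *
W=np.load('topW.npy');f=cv2.imread('top.png')
# green board heights
for c in [(210,270),(300,295),(230,200),(330,200),(280,250),(340,130),(220,130),(260,215)]: print(c,np.round(W[c[1],c[0]],3))
z=W[...,2]
m=np.isfinite(z)&(z>0.055)&(z<0.078)&(W[...,0]>0.45)&(W[...,0]<0.72)&(W[...,1]<-0.06)&(W[...,1]>-0.43)
m=cv2.morphologyEx(m.astype(np.uint8),cv2.MORPH_OPEN,np.ones((3,3)))
g=f.min(2)
white=m.astype(bool)&(g>225)
P=W[white][:,:2]
print(len(P))
# rails: PCA via far/near group
mid=(P[:,0].min()+P[:,0].max())/2
for s,q in(('far',P[P[:,0]>mid+.03]),('near',P[P[:,0]<mid-.03])):
    k=np.polyfit(q[:,1],q[:,0],1);print(s,len(q),k,'at y -.24:',np.polyval(k,-.24),q[:,1].min(),q[:,1].max(),np.percentile(q[:,0]-np.polyval(k,q[:,1]),[2,98]))
# grip
b=np.isfinite(z)&(z>0.082)&(z<0.1)&(W[...,0]>0.54)&(W[...,0]<0.66)&(W[...,1]<-0.1)&(W[...,1]>-0.42)
q=W[b];print('grip',len(q),np.median(q,0),q.min(0),q.max(0),cv2.fitEllipse if 0 else np.polyfit(q[:,0],q[:,1],1))
M,p=Rt();print(M.round(3),p)
go([0.45,0.4,0.25],None)
E
```

```text
(210, 270) [0.455 0.317 0.044]
(300, 295) [0.399 0.094 0.044]
(230, 200) [0.625 0.27  0.073]
(330, 200) [0.636 0.026 0.039]
(280, 250) [0.506 0.145 0.057]
(340, 130) [0.793 0.006 0.113]
(220, 130) [0.704 0.243 0.363]
(260, 215) [0.59  0.196 0.069]
1568
far 688 [-0.02329586  0.66368579] at y -.24: 0.6692767929209782 -0.40265860781465324 -0.08088367695091311 [-0.03959259  0.01234093]
near 726 [0.03803569 0.52508739] at y -.24: 0.5159588237304414 -0.4015128571471645 -0.07988690236120642 [-0.01209505  0.03880093]
grip 159 [ 0.59105206 -0.1673927   0.08826829] [ 0.55772956 -0.17404001  0.08202671] [ 0.62639669 -0.16102591  0.09382619] [-0.0206317  -0.15491301]
[[-0.944  0.329  0.   ]
 [ 0.329  0.944  0.   ]
 [ 0.     0.    -1.   ]] [0.20537451 0.5903203  0.24838496]
tool y ang 1.236 {'tx': -0.2936, 'ty': -0.0994, 'tz': -0.0016} q7 -0.089 down [ 0.  0. -1.]
```

Request:
{"api": "step_arm", "payload": {"targets": [{"fingers":1,"tx":-0.035,"ty":-0.024,"tz":0,"yaw":-0.04},{"fingers":1,"tx":-0.07,"ty":-0.048,"tz":0,"yaw":-0.08},{"fingers":1,"tx":-0.105,"ty":-0.072,"tz":0,"yaw":-0.12},{"fingers":1,"tx":-0.14,"ty":-0.096,"tz":0,"yaw":-0.16},{"fingers":1,"tx":-0.175,"ty":-0.12,"tz":0,"yaw":-0.2},{"fingers":1,"tx":-0.21,"ty":-0.145,"tz":0,"yaw":-0.24},{"fingers":1,"tx":-0.24,"ty":-0.166,"tz":0,"yaw":-0.28},{"fingers":1,"tx":-0.27,"ty":-0.186,"tz":0,"yaw":-0.315}]}}

```text
clock: 1.42
tcp_pos: [0.4006, 0.3233, 0.2487]
ee_rot: [0.03, 3.141, 0.001]
contact_force: [1.5, -0.3, 0.3]
finger_gap: 0.999
```

```bash
python3 - <<'E'
from h import *
s=st();print(s['clock'],s['tcp_pos'],s['contact_force'])
go([0.44,0.0,0.25],1.551);go([0.44,0.06,0.25],1.551)
E
```

```text
1.4167 [0.40061331 0.32328946 0.24866624] [ 1.45570141 -0.25887406  0.29353894]
tool y ang 1.552 {'tx': -0.0456, 'ty': -0.3225, 'tz': -0.0014, 'yaw': 0.0007, 'alt': -3.1409} q7 0.792 down [ 0.001  0.    -1.   ]
tool y ang 1.552 {'tx': -0.0444, 'ty': -0.2625, 'tz': -0.0014, 'yaw': 0.0007, 'alt': -3.1409} q7 0.792 down [ 0.001  0.    -1.   ]
```

Request:
{"api": "step_arm", "payload": {"targets": [{"fingers":1,"tx":-0.005,"ty":-0.04,"tz":0,"yaw":0},{"fingers":1,"tx":-0.01,"ty":-0.08,"tz":0,"yaw":0},{"fingers":1,"tx":-0.015,"ty":-0.12,"tz":0,"yaw":0},{"fingers":1,"tx":-0.02,"ty":-0.16,"tz":0,"yaw":0},{"fingers":1,"tx":-0.025,"ty":-0.2,"tz":0,"yaw":0},{"fingers":1,"tx":-0.03,"ty":-0.24,"tz":0,"yaw":0},{"fingers":1,"tx":-0.035,"ty":-0.28,"tz":0,"yaw":0},{"fingers":1,"tx":-0.04,"ty":-0.32,"tz":0,"yaw":0}]}}

```text
clock: 2.08
tcp_pos: [0.4327, 0.0032, 0.2486]
ee_rot: [0.031, 3.141, 0.001]
contact_force: [1.3, -0.8, 0.4]
finger_gap: 1.0
```

Request:
{"api": "step_arm", "payload": {"targets": [{"fingers":1,"tx":0,"ty":-0.04,"tz":0,"yaw":0},{"fingers":1,"tx":0,"ty":-0.08,"tz":0,"yaw":0},{"fingers":1,"tx":0,"ty":-0.12,"tz":0,"yaw":0},{"fingers":1,"tx":-0.02,"ty":-0.155,"tz":0,"yaw":0},{"fingers":1,"tx":-0.05,"ty":-0.168,"tz":0,"yaw":0},{"fingers":1,"tx":-0.08,"ty":-0.168,"tz":0,"yaw":0},{"fingers":1,"tx":-0.1,"ty":-0.168,"tz":0,"yaw":0},{"fingers":1,"tx":-0.1,"ty":-0.168,"tz":0,"yaw":0}]}}

```text
clock: 2.75
tcp_pos: [0.5326, -0.1639, 0.2476]
ee_rot: [-0.028, -3.141, 0.002]
contact_force: [0.1, 1.1, -0.0]
finger_gap: 0.999
```

```bash
python3 - <<'E'
from h import *
s=st();print(s['clock'],s['tcp_pos'],s['contact_force'])
d=cam('wrist','w1.png');W=cloud(d)
Rm=R.from_rotvec(np.ravel(d['rvec'])).as_matrix();print(-Rm.T@np.ravel(d['tvec']),d['fx'])
print([(np.round(b['at'],3).tolist(),round(b['p'],2)) for b in robot.boxes_of(d,'guard_grip')])
z=W[...,2]
c=np.clip((z+0.01)/0.11*255,0,255);c=np.nan_to_num(c).astype(np.uint8)
cv2.imwrite('pics/hw1.png',cv2.applyColorMap(c,cv2.COLORMAP_JET))
E
```

```text
2.75 [ 0.53255991 -0.16389677  0.24756006] [ 0.1443965   1.11727328 -0.0055523 ]
[ 0.45273789 -0.162522    0.37321745] 426.1752774250282
[([0.586, -0.167, 0.065], 0.86)]
```

View pics/w1.png

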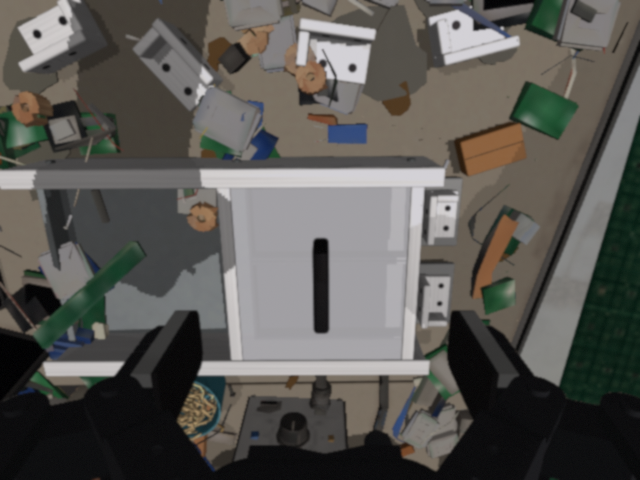

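View pics/hw1.png

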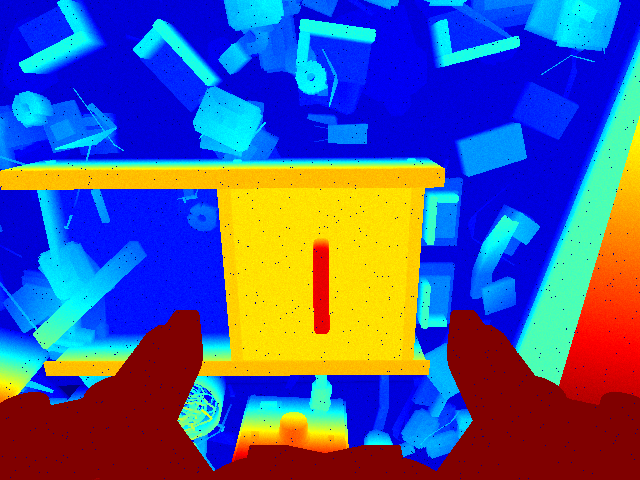

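The wrist view shows the shut guard with its grip bar at (321,285) and the samples at (440,215) near and (434,300) far. Four brackets lie at the top, at (60,35), (178,65), (335,50) and (470,35), and there is some clutter in the case's right half. I'll fit the case pose from this.

```bash
python3 - <<'E'
from h import *
d=cam('wrist');W=cloud(d);z=W[...,2];f=d['frame']
np.save('w1W.npy',W);cv2.imwrite('w1.png',f)
v,u=np.mgrid[:480,:640]
for name,(v0,v1,u0,u1) in dict(near=(155,195,20,445),far=(355,385,240,430)).items():
    m=(v>v0)&(v<v1)&(u>u0)&(u<u1)&(z>0.061)&(z<0.072)
    q=W[m];y=q[:,1]
    # edges per y bin
    ys=np.arange(y.min()+.005,y.max()-.005,.004);lo=[];hi=[];yy=[]
    for a in ys:
        s=q[(y>=a)&(y<a+.004)]
        if len(s)>5: lo.append(s[:,0].min());hi.append(s[:,0].max());yy.append(a+.002)
    for nm,e in(('lo',lo),('hi',hi)):
        k=np.polyfit(yy,e,1);r=e-np.polyval(k,yy);ok=abs(r)<.003;k=np.polyfit(np.array(yy)[ok],np.array(e)[ok],1);print(name,nm,k,np.polyval(k,-.24),r.std())
    print(name,y.min(),y.max(),np.median(q[:,2]))
m=(z>0.082)&(z<0.095)&(u>300)&(u<345)&(v>225)&(v<345)
q=W[m];print('grip',q.min(0),q.max(0),np.median(q,0),np.polyfit(q[:,0],q[:,1],1))
m=(W[...,0]>.53)&(W[...,0]<.66)&(W[...,1]<-.25)&(W[...,1]>-.4)&(v<300)
print('right half max z', np.nanpercentile(W[m][:,2],[50,90,99,100]))
for c in[(110,270),(70,290),(202,217),(60,225),(95,205)]:print(c,W[c[1],c[0]].round(3))
E
```

```text
near lo [0.01185665 0.50590112] 0.5030555272316243 0.0001306602801326641
near hi [0.02747145 0.52477365] 0.5181805054436148 0.0008936091439827843
near -0.38880948298151313 -0.07650247149165933 0.06582287274883908
far lo [0.01268187 0.66200903] 0.6589653821332137 0.001187086071440531
far hi [0.01065885 0.68140293] 0.6788448082289956 0.00039477214953432323
far -0.23907129009985006 -0.07870880110721457 0.06555701907819975
grip [ 0.55650562 -0.17391985  0.08234726] [ 0.62643389 -0.16137595  0.09150981] [ 0.58843739 -0.16755108  0.08868007] [-0.01352259 -0.15959423]
right half max z [0.00631351 0.02415273 0.02925955 0.03205168]
(110, 270) [ 0.595 -0.357  0.022]
(70, 290) [ 0.61  -0.392  0.03 ]
(202, 217) [ 0.549 -0.272  0.016]
(60, 225) [ 0.554 -0.397  0.017]
(95, 205) [ 0.539 -0.37   0.005]
```

```bash
python3 - <<'E'
from h import *
go([0.592,-0.1675,0.086],1.559)
W=np.load('w1W.npy');z=W[...,2]
for n,(u0,u1,v0,v1) in dict(near=(415,465,175,250),far=(412,460,258,335)).items():
    q=W[v0:v1,u0:u1].reshape(-1,3)
    for lo,hi in((.02,.03),(.03,.038),(.038,.05)):
        s=q[(q[:,2]>lo)&(q[:,2]<hi)]
        if len(s)>10:print(n,lo,len(s),np.percentile(s,3,axis=0).round(4),np.percentile(s,97,axis=0).round(4))
f=cv2.imread('w1.png');cv2.imwrite('pics/samp.png',cv2.resize(f[165:345,400:480],(320,720)[:2],interpolation=cv2.INTER_CUBIC)[:600])
E
```

```text
tool y ang 1.551 {'tx': -0.0631, 'ty': -0.0012, 'tz': 0.1621, 'yaw': -0.0085, 'alt': 3.1331} q7 1.886 down [-0.001 -0.    -1.   ]
near 0.02 217 [ 0.5325 -0.0791  0.0202] [ 0.5715 -0.0571  0.0295]
near 0.03 532 [ 0.5327 -0.0789  0.0306] [ 0.5723 -0.0568  0.0379]
near 0.038 87 [ 0.5341 -0.0785  0.038 ] [ 0.5716 -0.0738  0.0393]
far 0.02 216 [ 0.6115 -0.08    0.0204] [ 0.6494 -0.0576  0.0297]
far 0.03 460 [ 0.6118 -0.0798  0.0305] [ 0.6529 -0.0581  0.0378]
far 0.038 73 [ 0.6132 -0.0795  0.038 ] [ 0.6504 -0.0746  0.0392]
```

View pics/samp.png

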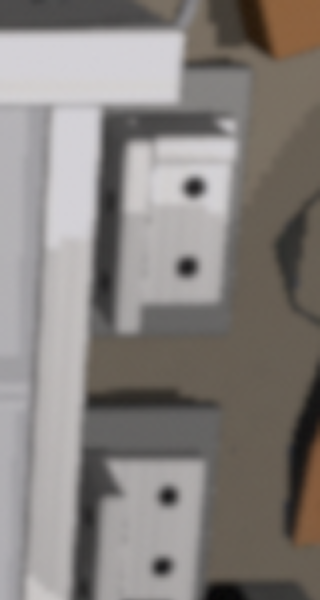

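Request:
{"api": "step_arm", "payload": {"targets": [{"fingers":1,"tx":-0.02,"ty":-0.001,"tz":0.02,"yaw":-0.008},{"fingers":1,"tx":-0.04,"ty":-0.001,"tz":0.05,"yaw":-0.008},{"fingers":1,"tx":-0.055,"ty":-0.001,"tz":0.08,"yaw":-0.008},{"fingers":0.7,"tx":-0.062,"ty":-0.001,"tz":0.11,"yaw":-0.008},{"fingers":0.5,"tx":-0.062,"ty":-0.001,"tz":0.135,"yaw":-0.008},{"fingers":0.5,"tx":-0.062,"ty":-0.001,"tz":0.155,"yaw":-0.008},{"fingers":0.5,"tx":-0.062,"ty":-0.001,"tz":0.162,"yaw":-0.008},{"fingers":0.5,"tx":-0.062,"ty":-0.001,"tz":0.162,"yaw":-0.008}]}}

```text
clock: 3.57
tcp_pos: [0.5901, -0.1667, 0.0854]
ee_rot: [-0.019, -3.139, -0.001]
contact_force: [-0.5, 0.2, -1.0]
finger_gap: 0.497
```

Request:
{"api": "step_arm", "payload": {"newtons": 40, "targets": [{"fingers":0,"tx":0,"ty":0,"tz":0,"yaw":0},{"fingers":0,"tx":0,"ty":0,"tz":0,"yaw":0},{"fingers":0,"tx":0,"ty":0,"tz":0,"yaw":0},{"fingers":0,"tx":0,"ty":0,"tz":0,"yaw":0},{"fingers":0,"tx":0,"ty":0,"tz":0,"yaw":0},{"fingers":0,"tx":0,"ty":0,"tz":0,"yaw":0},{"fingers":0,"tx":0,"ty":0,"tz":0,"yaw":0},{"fingers":0,"tx":0,"ty":0,"tz":0,"yaw":0}]}}

```text
clock: 4.23
tcp_pos: [0.5924, -0.1673, 0.0884]
ee_rot: [0.019, 3.139, 0.0]
contact_force: [-1.9, -0.5, 6.2]
finger_gap: 0.128
```

```bash
python3 - <<'E'
from h import *
p=st()['tcp_pos'];print(st()['qpos'].round(2) if hasattr(st()['qpos'],'round') else st()['qpos'])
go([p[0]-.0118*.165,p[1]-.165,p[2]],None)
E
```

```text
[-0.28  0.51  0.63  1.69 -0.34  1.05  2.01]
tool y ang 1.559 {'tx': -0.0, 'ty': -0.165, 'tz': -0.0} q7 2.01 down [ 0.003  0.    -1.   ]
```

Request:
{"api": "step_arm", "payload": {"targets": [{"fingers":0,"tx":0,"ty":0,"tz":-0.002,"yaw":0},{"fingers":0,"tx":0,"ty":-0.015,"tz":-0.002,"yaw":0},{"fingers":0,"tx":0,"ty":-0.035,"tz":-0.002,"yaw":0},{"fingers":0,"tx":0,"ty":-0.055,"tz":-0.002,"yaw":0},{"fingers":0,"tx":0,"ty":-0.075,"tz":-0.002,"yaw":0},{"fingers":0,"tx":0,"ty":-0.095,"tz":-0.002,"yaw":0},{"fingers":0,"tx":0,"ty":-0.115,"tz":-0.002,"yaw":0},{"fingers":0,"tx":0,"ty":-0.13,"tz":-0.002,"yaw":0}]}}

```text
clock: 4.9
tcp_pos: [0.5908, -0.2973, 0.0885]
ee_rot: [0.018, 3.14, 0.001]
contact_force: [4.2, 2.2, -7.1]
finger_gap: 0.131
```

Request:
{"api": "step_arm", "payload": {"targets": [{"fingers":0,"tx":0,"ty":-0.01,"tz":0,"yaw":0},{"fingers":0,"tx":0,"ty":-0.02,"tz":0,"yaw":0},{"fingers":0,"tx":0,"ty":-0.028,"tz":0,"yaw":0},{"fingers":0,"tx":0,"ty":-0.034,"tz":0,"yaw":0},{"fingers":0,"tx":0,"ty":-0.036,"tz":0,"yaw":0},{"fingers":0,"tx":0,"ty":-0.038,"tz":0,"yaw":0},{"fingers":0,"tx":0,"ty":-0.038,"tz":0,"yaw":0},{"fingers":0,"tx":0,"ty":-0.038,"tz":0,"yaw":0}]}}

```text
clock: 5.57
tcp_pos: [0.5906, -0.3239, 0.0883]
ee_rot: [-0.007, -3.137, -0.027]
contact_force: [-13.2, 38.5, 18.8]
finger_gap: 0.126
```

Request:
{"api": "step_arm", "payload": {"targets": [{"fingers":0,"tx":0,"ty":0.008,"tz":0,"yaw":0},{"fingers":0,"tx":0,"ty":0.01,"tz":0,"yaw":0},{"fingers":0.5,"tx":0,"ty":0.01,"tz":0,"yaw":0},{"fingers":0.5,"tx":0,"ty":0.01,"tz":0,"yaw":0},{"fingers":0.5,"tx":0,"ty":0.01,"tz":0,"yaw":0},{"fingers":0.5,"tx":0,"ty":0.01,"tz":-0.02,"yaw":0},{"fingers":0.5,"tx":0,"ty":0.01,"tz":-0.06,"yaw":0},{"fingers":0.5,"tx":0,"ty":0.01,"tz":-0.1,"yaw":0}]}}

```text
clock: 6.23
tcp_pos: [0.5884, -0.3258, 0.1887]
ee_rot: [-0.021, -3.139, 0.0]
contact_force: [1.3, -1.5, 1.2]
finger_gap: 0.502
```

Request:
{"api": "step_arm", "payload": {"targets": [{"fingers":0.5,"tx":0.0,"ty":0.04,"tz":0,"yaw":0},{"fingers":0.5,"tx":0.02,"ty":0.08,"tz":-0.02,"yaw":0},{"fingers":0.5,"tx":0.05,"ty":0.09,"tz":-0.05,"yaw":0},{"fingers":0.5,"tx":0.08,"ty":0.09,"tz":-0.05,"yaw":0},{"fingers":0.5,"tx":0.1,"ty":0.09,"tz":-0.05,"yaw":0},{"fingers":0.5,"tx":0.1,"ty":0.09,"tz":-0.05,"yaw":0},{"fingers":0.5,"tx":0.1,"ty":0.09,"tz":-0.05,"yaw":0},{"fingers":0.5,"tx":0.1,"ty":0.09,"tz":-0.05,"yaw":0}]}}

```text
clock: 6.9
tcp_pos: [0.4911, -0.2342, 0.2387]
ee_rot: [0.019, 3.141, -0.0]
contact_force: [-0.1, 0.6, 0.2]
finger_gap: 0.499
```

```bash
python3 - <<'E'
from h import *
s=st();print(s['clock'],s['tcp_pos'],s['contact_force'],np.round(s['qpos'],2))
d=cam('wrist','w2.png');W=cloud(d);z=W[...,2];np.save('w2W.npy',W)
c=np.clip((z+0.01)/0.11*255,0,255);c=np.nan_to_num(c).astype(np.uint8)
cv2.imwrite('pics/hw2.png',cv2.applyColorMap(c,cv2.COLORMAP_JET))
m=(z>0.082)&(z<0.095)&(abs(W[...,0]-.591)<.05)&(W[...,1]<-.28)&(W[...,1]>-.36);q=W[m]
print('grip',q.min(0),q.max(0),np.median(q,0))
for l in('left_1_mid','right_1_mid'):print(l,[(np.round(b['at'],3).tolist(),round(b['p'],2)) for b in robot.boxes_of(d,l)])
E
```

```text
6.9 [ 0.4911088  -0.23423238  0.23867368] [-0.11581633  0.58852873  0.16271242] [-0.29  0.18  0.73  1.73 -0.12  1.28  2.03]
grip [ 0.5547057  -0.32862379  0.0820305 ] [ 0.59368973 -0.31575237  0.09062822] [ 0.56888791 -0.3218788   0.08846461]
left_1_mid [([0.409, -0.366, 0.011], 0.67)]
right_1_mid [([0.419, -0.056, 0.014], 0.59)]
```

View pics/w2.png

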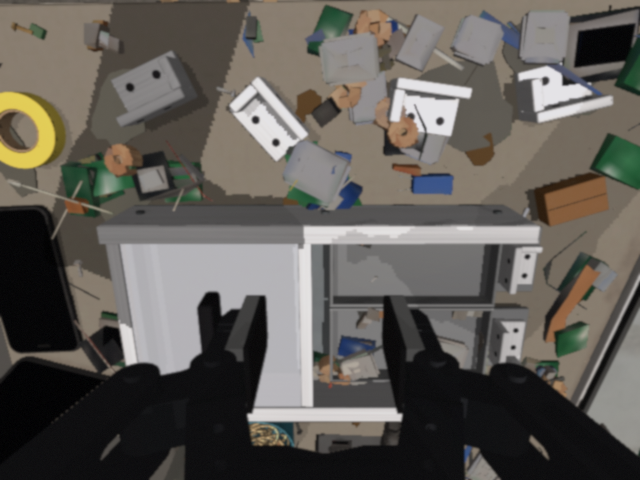

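View pics/hw2.png

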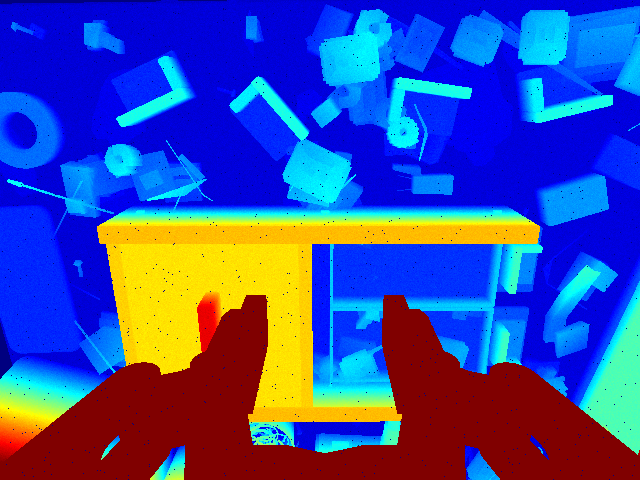

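Request:
{"api": "step_arm", "payload": {"targets": [{"fingers":1,"tx":-0.01,"ty":0.02,"tz":0,"yaw":0},{"fingers":1,"tx":-0.03,"ty":0.05,"tz":0,"yaw":0},{"fingers":1,"tx":-0.05,"ty":0.07,"tz":0,"yaw":0},{"fingers":1,"tx":-0.07,"ty":0.08,"tz":0,"yaw":0},{"fingers":1,"tx":-0.08,"ty":0.08,"tz":0,"yaw":0},{"fingers":1,"tx":-0.08,"ty":0.08,"tz":0,"yaw":0},{"fingers":1,"tx":-0.08,"ty":0.08,"tz":0,"yaw":0},{"fingers":1,"tx":-0.08,"ty":0.08,"tz":0,"yaw":0}]}}

```text
clock: 7.72
tcp_pos: [0.5711, -0.1558, 0.238]
ee_rot: [-0.021, -3.141, 0.001]
contact_force: [-0.3, 0.8, 0.9]
finger_gap: 0.997
```

```bash
python3 - <<'E'
from h import *
s=st();print(s['clock'],s['tcp_pos'],s['contact_force'],np.round(s['qpos'],2))
d=cam('wrist','w3.png');W=cloud(d);z=W[...,2];np.save('w3W.npy',W)
c=np.clip((z+0.01)/0.09*255,0,255);c=np.nan_to_num(c).astype(np.uint8)
cv2.imwrite('pics/hw3.png',cv2.applyColorMap(c,cv2.COLORMAP_JET))
E
```

```text
7.7167 [ 0.57105242 -0.15575371  0.2379625 ] [-0.31421991  0.81046802  0.87382778] [-0.36  0.3   0.67  1.6  -0.19  1.31  1.9 ]
```

View pics/w3.png

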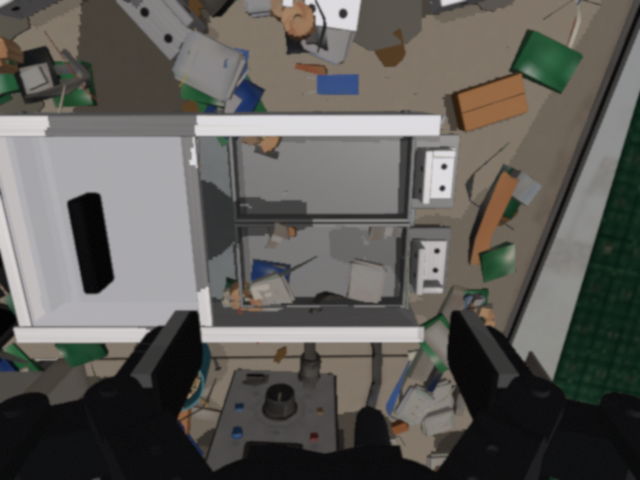

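View pics/hw3.png

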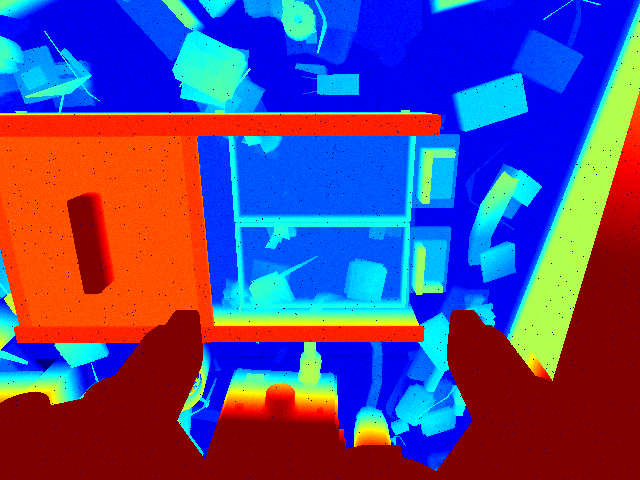

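```bash
python3 - <<'E'
from h import *
W=np.load('w3W.npy');z=W[...,2]
def prof(row,u0,u1):
    q=W[row,u0:u1];print(row,[(u0+i,round(float(a[1]),4),round(float(a[2])*1000)) for i,a in enumerate(q) if i%1==0])
for r0,u0,u1 in((160,225,245),(180,400,418),(260,230,248),(258,398,414)):prof(r0,u0,u1)
for c in(300,350):
    print(c,[(v,round(float(W[v,c,0]),4),round(float(W[v,c,2])*1000)) for v in list(range(130,146))+list(range(210,232))+list(range(296,345,2))])
for c in[(60,250),(85,240),(90,220),(200,250),(270,145),(370,280),(270,290)]:print(c,W[c[1],c[0]].round(4))
# guard plate edge and grip
m=(z>0.082)&(z<0.095)&(abs(W[...,0]-.591)<.05)&(W[...,1]<-.28)&(W[...,1]>-.36);q=W[m];print('grip',q.min(0),q.max(0),np.median(q,0))
for r in(200,250):
    q=W[r,0:215];k=(q[:,2]>.056)&(q[:,2]<.072);print('plate',r,q[k][:,1].min(),q[k][:,1].max())
    print([(i,round(float(q[i,1]),4),round(float(q[i,2])*1000)) for i in list(range(0,30,2))+list(range(180,212,2))])
E
```

```text
160 [(225, -0.2385, 6), (226, -0.2374, 7), (227, -0.2369, 5), (228, -0.236, 5), (229, -0.2348, 7), (230, -0.2296, 27), (231, -0.229, 26), (232, -0.228, 27), (233, -0.2272, 27), (234, -0.2273, 22), (235, -0.2274, 18), (236, -0.2273, 15), (237, -0.2273, 11), (238, -0.227, 8), (239, -0.2259, 10), (240, -0.2252, 9), (241, -0.2244, 9), (242, -0.2235, 9), (243, -0.2227, 9), (244, -0.2221, 8)]
180 [(400, -0.0918, 9), (401, -0.0908, 8), (402, -0.0902, 9), (403, -0.0893, 9), (404, -0.0886, 10), (405, -0.0878, 10), (406, -0.0874, 12), (407, -0.0875, 17), (408, -0.0874, 21), (409, -0.0873, 24), (410, -0.0867, 25), (411, -0.0861, 26), (412, -0.0854, 27), (413, -0.0813, 11), (414, -0.0807, 12), (415, -0.08, 12), (416, -0.0788, 11), (417, -0.0787, 14)]
260 [(230, -0.2417, 5), (231, -0.2405, 6), (232, -0.2397, 6), (233, -0.2388, 6), (234, -0.2378, 6), (235, -0.2368, 7), (236, -0.2361, 6), (237, -0.231, 25), (238, -0.2298, 26), (239, -0.2292, 25), (240, -0.2282, 26), (241, -0.2282, 22), (242, -0.2282, 17), (243, -0.2284, 13), (244, -0.2282, 9), (245, -0.2275, 8), (246, -0.2261, 11), (247, -0.2254, 1
[... 3183 characters left out ...]
, 62), (8, -0.3861, 61), (10, -0.3833, 63), (12, -0.3827, 61), (14, -0.3803, 63), (16, -0.3793, 62), (18, -0.3781, 62), (20, -0.3767, 62), (22, -0.3758, 61), (24, -0.3746, 61), (26, -0.3725, 61), (28, -0.3708, 62), (180, -0.2599, 63), (182, -0.2591, 61), (184, -0.2572, 63), (186, -0.2561, 62), (188, -0.2542, 63), (190, -0.2522, 65), (192, -0.2509, 65), (194, -0.2495, 64), (196, -0.248, 64), (198, -0.2466, 64), (200, -0.2455, 63), (202, -0.2448, 61), (204, -0.2597, 5), (206, -0.2573, 7), (208, -0.2558, 6), (210, -0.2542, 6)]
plate 250 -0.3977385544767062 -0.2456123455675659Traceback (most recent call last):
  File "<stdin>", line 13, in <module>
ValueError: cannot convert float NaN to integer
```

```bash
cat >> h.py <<'E'
from scipy.optimize import differential_evolution,minimize
def model_z(lx,ly,hand):
    z=np.zeros_like(lx)
    foot=(abs(lx)<.019)&(abs(ly)<.028);z[foot]=.008
    ck=(lx>-.013)&(lx<.011)&(abs(ly-hand*.024)<.004);z[ck]=.030
    web=(lx>.011)&(lx<.019)&(abs(ly)<.028);z[web]=.034
    return z
def fit(W,c,rad=.055,z0=0.0,srch=.02,phi0=None):
    """hand=+1 left,-1 right. returns best (cost,x,y,phi,hand)"""
    q=W.reshape(-1,3);q=q[np.isfinite(q).all(1)]
    q=q[np.hypot(q[:,0]-c[0],q[:,1]-c[1])<rad];q=q[(q[:,2]-z0<.045)]
    if len(q)>3000:q=q[np.random.RandomState(0).choice(len(q),3000,False)]
    res=[]
    for hand in(1,-1):
        def cost(p):
            x,y,ph=p;dx=q[:,0]-x;dy=q[:,1]-y;cc,ss=np.cos(ph),np.sin(ph)
            return np.mean(np.minimum(abs(q[:,2]-z0-model_z(cc*dx+ss*dy,-ss*dx+cc*dy,hand)),.012))
        pb=(-np.pi,np.pi) if phi0 is None else (phi0-.5,phi0+.5)
        r=differential_evolution(cost,[(c[0]-srch,c[0]+srch),(c[1]-srch,c[1]+srch),pb],popsize=25,maxiter=70,seed=1,tol=1e-6)
        res.append((r.fun*1000,*r.x,hand))
    res.sort();return res
E
python3 - <<'E'
from h import *
W=np.load('w2W.npy');T=np.load('topW.npy')
for n,c,S in(('B1',(.465,.438),T),('B2',(.418,-.052),W),('B3',(.425,-.156),W),('B4',(.43,-.283),W),('B5',(.407,-.37),W)):
    for r in fit(S,c): print(n,np.round(r,4))
E
```

```text
B1 [ 4.7299  0.4644  0.4353  0.2475 -1.    ]
B1 [4.9331 0.4637 0.4379 0.2507 1.    ]
B2 [ 4.6655  0.4094 -0.0502  0.2253 -1.    ]
B2 [ 4.9635  0.4097 -0.05    0.2135  1.    ]
B3 [ 5.3205  0.4229 -0.1545  2.9778  1.    ]
B3 [ 5.8722  0.4306 -0.1561 -0.168  -1.    ]
B4 [ 2.0822  0.431  -0.2778  2.2733  1.    ]
B4 [ 2.4603  0.438  -0.272   2.2818 -1.    ]
B5 [ 2.1968  0.4052 -0.369   0.3992  1.    ]
B5 [ 2.5981  0.4051 -0.3689  0.3964 -1.    ]
```

```bash
cat >> h.py <<'E'
CX=np.array([-.0118,-1.]);CY=np.array([1.,-.0118])
TR=np.array([.5524,-.1577]);TL=np.array([.6316,-.1585])
def gpt(x,y,ph,hand):
    l=np.array([.015,-hand*.004]);c,s=np.cos(ph),np.sin(ph)
    return np.array([x+c*l[0]-s*l[1],y+s*l[0]+c*l[1]])
def place(tray,cx,hand,dy=0):
    """web toward case -x: bracket frame angle 1.559"""
    o=tray+cx*CX+dy*CY
    return gpt(o[0],o[1],1.559,hand)
E
python3 - <<'E'
from h import *
g=gpt(.4094,-.0502,.2253,-1);print(g)
go([*g,.2],.2253)
E
```

```text
[ 0.42312731 -0.04295011]
tool y ang 1.557 {'tx': 0.1493, 'ty': 0.1108, 'tz': 0.0382, 'yaw': 1.3322, 'alt': -1.8094} q7 1.9 down [-0. -0. -1.]
```

Request:
{"api": "step_arm", "payload": {"targets": [{"fingers":1,"tx":0.018,"ty":0.014,"tz":0,"yaw":-0.12},{"fingers":1,"tx":0.036,"ty":0.028,"tz":0,"yaw":-0.24},{"fingers":1,"tx":0.055,"ty":0.042,"tz":0,"yaw":-0.36},{"fingers":1,"tx":0.075,"ty":0.056,"tz":0,"yaw":-0.48},{"fingers":1,"tx":0.093,"ty":0.07,"tz":0,"yaw":-0.6},{"fingers":1,"tx":0.112,"ty":0.083,"tz":0,"yaw":-0.72},{"fingers":1,"tx":0.13,"ty":0.097,"tz":0,"yaw":-0.84},{"fingers":1,"tx":0.14,"ty":0.106,"tz":0,"yaw":-0.95}]}}

```text
clock: 8.43
tcp_pos: [0.4309, -0.0466, 0.2383]
ee_rot: [-1.428, 2.797, 0.001]
contact_force: [0.6, -0.1, -0.3]
finger_gap: 0.999
```

Request:
{"api": "step_arm", "payload": {"targets": [{"fingers":1,"tx":0,"ty":0,"tz":0,"yaw":-0.12},{"fingers":1,"tx":0,"ty":0,"tz":0,"yaw":-0.24},{"fingers":1,"tx":0,"ty":0,"tz":0,"yaw":-0.36},{"fingers":1,"tx":0,"ty":0,"tz":0,"yaw":-0.48},{"fingers":1,"tx":0,"ty":0,"tz":0,"yaw":-0.6},{"fingers":1,"tx":0,"ty":0,"tz":0,"yaw":-0.72},{"fingers":1,"tx":0,"ty":0,"tz":0,"yaw":-0.84},{"fingers":1,"tx":0,"ty":0,"tz":0,"yaw":-0.86}]}}

```text
clock: 9.1
tcp_pos: [0.434, -0.032, 0.2343]
ee_rot: [2.127, -2.295, 0.044]
contact_force: [-0.4, 1.9, -0.5]
finger_gap: 0.997
```

```bash
cat >> h.py <<'E'
def look(c,n,phi0=None):
    d=cam('wrist',n+'.png');W=cloud(d)
    rs=fit(W,c,phi0=phi0)
    for r in rs:print(np.round(r,4))
    r=rs[0]
    f=d['frame'].copy();Rm=R.from_rotvec(np.ravel(d['rvec'])).as_matrix()
    K=np.array([[d['fx'],0,d['cx']],[0,d['fy'],d['cy']],[0,0,1.]])
    def pr(P):return cv2.projectPoints(np.array(P,float),np.ravel(d['rvec']),np.ravel(d['tvec']),K,None)[0].reshape(-1,2).astype(int)
    cc,ss=np.cos(r[3]),np.sin(r[3])
    def w(lx,ly,z):return [r[1]+cc*lx-ss*ly,r[2]+ss*lx+cc*ly,z]
    cv2.polylines(f,[pr([w(.019,.028,.034),w(.019,-.028,.034),w(.011,-.028,.034),w(.011,.028,.034)])],True,(0,0,255),1)
    h=r[4]
    cv2.polylines(f,[pr([w(.011,h*.02,.03),w(.011,h*.028,.03),w(-.013,h*.028,.03),w(-.013,h*.02,.03)])],True,(0,255,0),1)
    cv2.imwrite('pics/'+n+'.png',f)
    return r
E
python3 - <<'E'
from h import *
s=st();print(s['clock'],s['tcp_pos'],np.round(s['qpos'],2))
r=look((.4094,-.0502),'b2a');g=gpt(*r[1:]);print(g);go([*g,.032],r[3])
E
```

```text
9.1 [ 0.4339973  -0.03196446  0.23426434] [-1.42 -0.5   1.1   2.    0.48  1.41  2.6 ]
[ 4.7356  0.4094 -0.0499  0.224  -1.    ]
[ 5.1273  0.4094 -0.0501  0.23    1.    ]
[ 0.4230926  -0.04262766]
tool y ang 3.087 {'tx': 0.0134, 'ty': 0.0116, 'tz': 0.2023, 'yaw': -0.2789, 'alt': 2.8627} q7 2.603 down [ 0.011 -0.032 -0.999]
```

View pics/b2a.png

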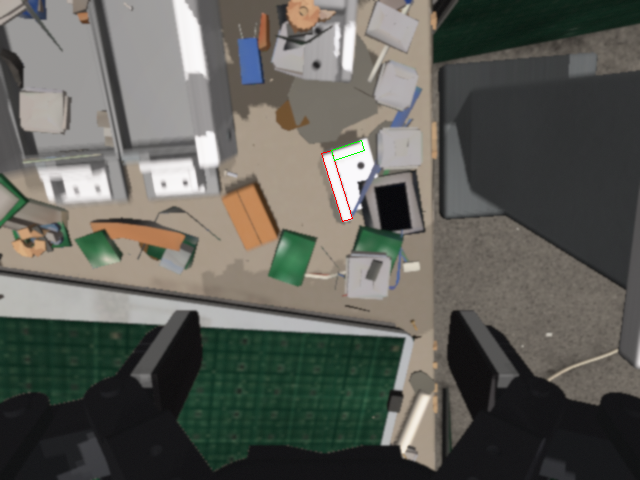

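Request:
{"api": "step_arm", "payload": {"targets": [{"fingers":1,"tx":0,"ty":0,"tz":0,"yaw":0.12},{"fingers":1,"tx":0,"ty":0,"tz":0,"yaw":0.24},{"fingers":1,"tx":0,"ty":0,"tz":0,"yaw":0.36},{"fingers":1,"tx":0,"ty":0,"tz":0,"yaw":0.48},{"fingers":1,"tx":0,"ty":0,"tz":0,"yaw":0.6},{"fingers":1,"tx":0,"ty":0,"tz":0,"yaw":0.72},{"fingers":1,"tx":0,"ty":0,"tz":0,"yaw":0.84},{"fingers":1,"tx":0,"ty":0,"tz":0,"yaw":0.96}]}}

```text
clock: 9.82
tcp_pos: [0.4333, -0.0279, 0.2358]
ee_rot: [-0.823, 3.024, -0.039]
contact_force: [-0.2, -0.2, -0.1]
finger_gap: 1.002
```

Request:
{"api": "step_arm", "payload": {"targets": [{"fingers":1,"tx":0,"ty":0,"tz":0,"yaw":0.12},{"fingers":1,"tx":0,"ty":0,"tz":0,"yaw":0.24},{"fingers":1,"tx":0,"ty":0,"tz":0,"yaw":0.36},{"fingers":1,"tx":0,"ty":0,"tz":0,"yaw":0.48},{"fingers":1,"tx":0,"ty":0,"tz":0,"yaw":0.6},{"fingers":1,"tx":0,"ty":0,"tz":0,"yaw":0.72},{"fingers":1,"tx":0,"ty":0,"tz":0,"yaw":0.84},{"fingers":1,"tx":0,"ty":0,"tz":0,"yaw":0.96}]}}

```text
clock: 10.48
tcp_pos: [0.4333, -0.0279, 0.2359]
ee_rot: [0.664, 3.052, -0.029]
contact_force: [0.2, 0.7, -0.7]
finger_gap: 0.997
```

```bash
python3 - <<'E'
from h import *
s=st();print(s['clock'],s['tcp_pos'],np.round(s['qpos'],2))
go([.4231,-.0427,.2],.2245)
E
```

```text
10.4833 [ 0.43332976 -0.02792548  0.23590189] [-1.   -0.23  0.85  2.    0.2   1.3   0.92]
tool y ang 1.142 {'tx': 0.004, 'ty': -0.0172, 'tz': 0.0361, 'yaw': 0.9178, 'alt': -2.2238} q7 0.921 down [ 0.014 -0.022 -1.   ]
```

Request:
{"api": "step_arm", "payload": {"targets": [{"fingers":1,"tx":0,"ty":0,"tz":0,"yaw":0.12},{"fingers":1,"tx":0,"ty":-0.005,"tz":0,"yaw":0.24},{"fingers":1,"tx":0,"ty":-0.01,"tz":0,"yaw":0.36},{"fingers":1,"tx":0.002,"ty":-0.015,"tz":0,"yaw":0.48},{"fingers":1,"tx":0.004,"ty":-0.017,"tz":0.01,"yaw":0.6},{"fingers":1,"tx":0.004,"ty":-0.017,"tz":0.02,"yaw":0.72},{"fingers":1,"tx":0.004,"ty":-0.017,"tz":0.03,"yaw":0.84},{"fingers":1,"tx":0.004,"ty":-0.017,"tz":0.036,"yaw":0.918}]}}

```text
clock: 11.15
tcp_pos: [0.4229, -0.0426, 0.1994]
ee_rot: [1.944, 2.436, -0.013]
contact_force: [-0.3, 0.1, -0.2]
finger_gap: 1.0
```

```bash
python3 - <<'E'
from h import *
s=st();print(s['clock'],s['tcp_pos'],np.round(s['qpos'],2))
r=look((.4094,-.0502),'b2b',.2245);g=gpt(*r[1:]);print(g);go([*g,.032],r[3])
E
```

```text
11.15 [ 0.4229183  -0.04264211  0.19936436] [-0.84 -0.18  0.76  2.06  0.16  1.2   0.07]
[ 4.923   0.4096 -0.0498  0.2226 -1.    ]
[ 5.2579  0.4094 -0.049   0.2189  1.    ]
[ 0.42336728 -0.0426095 ]
tool y ang 0.22 {'tx': 0.004, 'ty': -0.0004, 'tz': 0.1666, 'yaw': -0.0022, 'alt': 3.1394} q7 0.072 down [ 0.013 -0.023 -1.   ]
```

View pics/b2b.png

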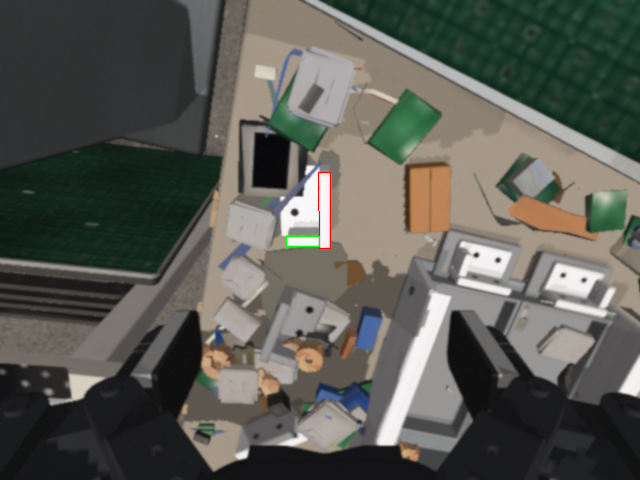

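Request:
{"api": "step_arm", "payload": {"targets": [{"fingers":0.6,"tx":0.002,"ty":0,"tz":0.03,"yaw":0},{"fingers":0.5,"tx":0.004,"ty":0,"tz":0.06,"yaw":0},{"fingers":0.5,"tx":0.004,"ty":0,"tz":0.09,"yaw":0},{"fingers":0.5,"tx":0.004,"ty":0,"tz":0.12,"yaw":0},{"fingers":0.5,"tx":0.004,"ty":0,"tz":0.14,"yaw":0},{"fingers":0.5,"tx":0.004,"ty":0,"tz":0.155,"yaw":0},{"fingers":0.5,"tx":0.004,"ty":0,"tz":0.166,"yaw":0},{"fingers":0.5,"tx":0.004,"ty":0,"tz":0.166,"yaw":0}]}}

```text
clock: 11.87
tcp_pos: [0.4238, -0.0426, 0.0328]
ee_rot: [1.933, 2.446, -0.019]
contact_force: [-0.6, -0.1, -0.6]
finger_gap: 0.501
```

Request:
{"api": "step_arm", "payload": {"newtons": 50, "targets": [{"fingers":0,"tx":0,"ty":0,"tz":0,"yaw":0},{"fingers":0,"tx":0,"ty":0,"tz":0,"yaw":0},{"fingers":0,"tx":0,"ty":0,"tz":0,"yaw":0},{"fingers":0,"tx":0,"ty":0,"tz":0,"yaw":0},{"fingers":0,"tx":0,"ty":0,"tz":0,"yaw":0},{"fingers":0,"tx":0,"ty":0,"tz":0,"yaw":0},{"fingers":0,"tx":0,"ty":0,"tz":0,"yaw":0},{"fingers":0,"tx":0,"ty":0,"tz":0,"yaw":0}]}}

```text
clock: 12.53
tcp_pos: [0.426, -0.0419, 0.0349]
ee_rot: [1.932, 2.443, -0.013]
contact_force: [0.5, -0.8, 7.5]
finger_gap: 0.074
```

```bash
python3 - <<'E'
from h import *
t=place(TR,.035,-1);print(t);go([*t,.15],1.559)
E
```

```text
[ 0.54816422 -0.17765386]
tool y ang 0.233 {'tx': -0.1632, 'ty': 0.0888, 'tz': -0.1099, 'yaw': -1.3264, 'alt': 1.8152} q7 0.372 down [ 0.016 -0.023 -1.   ]
```

Request:
{"api": "step_arm", "payload": {"targets": [{"fingers":0,"tx":0,"ty":0,"tz":-0.01,"yaw":0},{"fingers":0,"tx":0,"ty":0,"tz":-0.03,"yaw":0},{"fingers":0,"tx":0,"ty":0,"tz":-0.06,"yaw":0},{"fingers":0,"tx":0,"ty":0,"tz":-0.09,"yaw":0},{"fingers":0,"tx":0,"ty":0,"tz":-0.115,"yaw":-0.1},{"fingers":0,"tx":0,"ty":0,"tz":-0.125,"yaw":-0.22},{"fingers":0,"tx":0,"ty":0,"tz":-0.125,"yaw":-0.34},{"fingers":0,"tx":0,"ty":0,"tz":-0.125,"yaw":-0.46}]}}

```text
clock: 13.2
tcp_pos: [0.4238, -0.0389, 0.1601]
ee_rot: [1.317, 2.826, -0.02]
contact_force: [-0.1, 1.0, -1.1]
finger_gap: 0.076
```

```bash
python3 - <<'E'
from h import *
t=place(TR,.035,-1);print(t);go([*t,.15],1.559)
E
```

```text
[ 0.54816422 -0.17765386]
tool y ang 0.698 {'tx': -0.1859, 'ty': 0.0061, 'tz': 0.0151, 'yaw': -0.8607, 'alt': 2.2809} q7 0.556 down [ 0.016 -0.022 -1.   ]
```

Request:
{"api": "step_arm", "payload": {"targets": [{"fingers":0,"tx":-0.02,"ty":0.001,"tz":0,"yaw":-0.11},{"fingers":0,"tx":-0.05,"ty":0.002,"tz":0,"yaw":-0.22},{"fingers":0,"tx":-0.08,"ty":0.003,"tz":0,"yaw":-0.33},{"fingers":0,"tx":-0.11,"ty":0.004,"tz":0,"yaw":-0.44},{"fingers":0,"tx":-0.14,"ty":0.005,"tz":0,"yaw":-0.55},{"fingers":0,"tx":-0.165,"ty":0.006,"tz":0,"yaw":-0.66},{"fingers":0,"tx":-0.18,"ty":0.006,"tz":0,"yaw":-0.77},{"fingers":0,"tx":-0.186,"ty":0.006,"tz":0,"yaw":-0.86}]}}

```text
clock: 13.87
tcp_pos: [0.5481, -0.182, 0.1638]
ee_rot: [0.153, 3.122, -0.041]
contact_force: [-0.5, -0.3, -0.7]
finger_gap: 0.079
```

```bash
python3 - <<'E'
from h import *
t=place(TR,.035,-1);go([*t,.05],1.559)
cam('wrist','c2.png')
E
```

```text
tool y ang 1.472 {'tx': 0.0022, 'ty': 0.0073, 'tz': 0.1136, 'yaw': -0.0866, 'alt': 3.055} q7 1.965 down [ 0.014 -0.027 -1.   ]
```

View pics/c2.png

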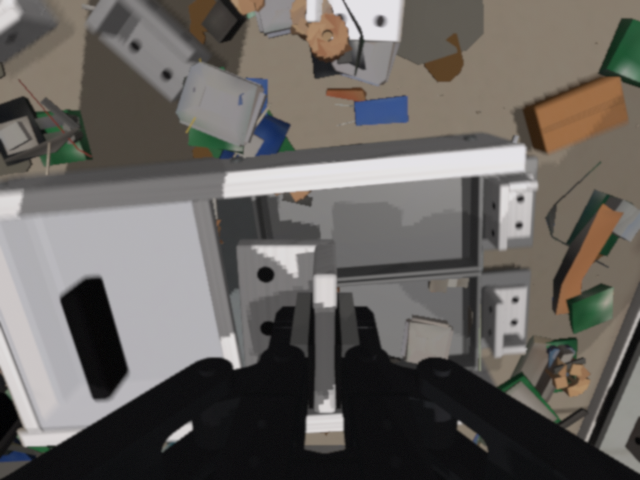

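Request:
{"api": "step_arm", "payload": {"targets": [{"fingers":0,"tx":0.002,"ty":0.007,"tz":0.0,"yaw":-0.087},{"fingers":0,"tx":0.002,"ty":0.007,"tz":0.02,"yaw":-0.087},{"fingers":0,"tx":0.002,"ty":0.007,"tz":0.045,"yaw":-0.087},{"fingers":0,"tx":0.002,"ty":0.007,"tz":0.07,"yaw":-0.087},{"fingers":0,"tx":0.002,"ty":0.007,"tz":0.09,"yaw":-0.087},{"fingers":0,"tx":0.002,"ty":0.007,"tz":0.1,"yaw":-0.087},{"fingers":0,"tx":0.002,"ty":0.007,"tz":0.1,"yaw":-0.087},{"fingers":0,"tx":0.002,"ty":0.007,"tz":0.1,"yaw":-0.087}]}}

```text
clock: 14.58
tcp_pos: [0.5468, -0.1734, 0.0647]
ee_rot: [0.025, 3.127, -0.037]
contact_force: [0.3, -0.8, 0.5]
finger_gap: 0.079
```

```bash
python3 - <<'E'
from h import *
t=place(TR,.035,-1);go([*t,.045],1.559)
E
```

```text
tool y ang 1.555 {'tx': -0.0011, 'ty': -0.0037, 'tz': 0.0198, 'yaw': -0.0043, 'alt': 3.1373} q7 2.105 down [ 0.014 -0.024 -1.   ]
```

Request:
{"api": "step_arm", "payload": {"targets": [{"fingers":0,"tx":-0.001,"ty":-0.004,"tz":0.006,"yaw":-0.004},{"fingers":0,"tx":-0.001,"ty":-0.004,"tz":0.01,"yaw":-0.004},{"fingers":0,"tx":-0.001,"ty":-0.004,"tz":0.014,"yaw":-0.004},{"fingers":0,"tx":-0.001,"ty":-0.004,"tz":0.018,"yaw":-0.004},{"fingers":0,"tx":-0.001,"ty":-0.004,"tz":0.02,"yaw":-0.004},{"fingers":0,"tx":-0.001,"ty":-0.004,"tz":0.021,"yaw":-0.004},{"fingers":0,"tx":-0.001,"ty":-0.004,"tz":0.021,"yaw":-0.004},{"fingers":0,"tx":-0.001,"ty":-0.004,"tz":0.021,"yaw":-0.004}]}}

```text
clock: 15.25
tcp_pos: [0.5478, -0.1782, 0.044]
ee_rot: [0.018, 3.127, -0.036]
contact_force: [-7.2, 2.9, 13.4]
finger_gap: 0.084
```

Contact with the floor at the expected height, so I'll release and lift.

Request:
{"api": "step_arm", "payload": {"targets": [{"fingers":0.1,"tx":0,"ty":0,"tz":0,"yaw":0},{"fingers":0.2,"tx":0,"ty":0,"tz":0,"yaw":0},{"fingers":0.25,"tx":0,"ty":0,"tz":0,"yaw":0},{"fingers":0.25,"tx":0,"ty":0,"tz":0,"yaw":0},{"fingers":0.25,"tx":0,"ty":0,"tz":-0.01,"yaw":0},{"fingers":0.25,"tx":0,"ty":0,"tz":-0.03,"yaw":0},{"fingers":0.3,"tx":0,"ty":0,"tz":-0.06,"yaw":0},{"fingers":0.5,"tx":0,"ty":0,"tz":-0.1,"yaw":0}]}}

```text
clock: 15.92
tcp_pos: [0.5452, -0.1756, 0.143]
ee_rot: [0.018, 3.131, -0.037]
contact_force: [0.3, 0.7, 0.3]
finger_gap: 0.426
```

Request:
{"api": "step_arm", "payload": {"targets": [{"fingers":1,"tx":0.02,"ty":0,"tz":-0.04,"yaw":0},{"fingers":1,"tx":0.05,"ty":0,"tz":-0.07,"yaw":0},{"fingers":1,"tx":0.07,"ty":0,"tz":-0.09,"yaw":0},{"fingers":1,"tx":0.07,"ty":0,"tz":-0.1,"yaw":0},{"fingers":1,"tx":0.07,"ty":0,"tz":-0.1,"yaw":0},{"fingers":1,"tx":0.07,"ty":0,"tz":-0.1,"yaw":0},{"fingers":1,"tx":0.07,"ty":0,"tz":-0.1,"yaw":0},{"fingers":1,"tx":0.07,"ty":0,"tz":-0.1,"yaw":0}]}}

```text
clock: 16.58
tcp_pos: [0.4751, -0.1725, 0.241]
ee_rot: [0.017, 3.129, -0.04]
contact_force: [-0.1, -0.1, 0.2]
finger_gap: 1.0
```

```bash
python3 - <<'E'
from h import *
s=st();print(s['clock'],s['tcp_pos'],np.round(s['qpos'],2))
d=cam('wrist','w4.png');W=cloud(d);np.save('w4W.npy',W)
for r in fit(W,TR+.035*CX,rad=.045,z0=.009,srch=.012,phi0=1.559): print('placed',np.round(r,4))
for n,c in(('B3',(.4229,-.1545)),('B4',(.431,-.2778)),('B5',(.405,-.369))):print(n,np.round(fit(W,c)[0],4))
print(np.round(W[::60,::80,2],2))
E
```

```text
16.5833 [ 0.47513192 -0.17247349  0.2410039 ] [-0.72  0.04  1.    1.84 -0.02  1.26  1.85]
placed [ 2.8614  0.5506 -0.1938  1.5716 -1.    ]
placed [ 3.365   0.5523 -0.1936  1.5438  1.    ]
B3 [ 5.2978  0.4228 -0.1546  2.9916  1.    ]
B4 [ 3.0191  0.4311 -0.2777  2.2803  1.    ]
B5 [ 2.4292  0.4054 -0.3697  0.3868  1.    ]
[[-0.75 -0.75 -0.75 -0.75 -0.6  -0.75 -0.75 -0.75]
 [-0.   -0.   -0.    0.01  0.01  0.02  0.03  0.02]
 [-0.    0.01  0.    0.    0.03  0.    0.    0.  ]
 [ 0.    0.02 -0.    0.03 -0.   -0.   -0.    0.01]
 [ 0.01  0.06  0.06  0.06  0.06  0.06  0.02 -0.  ]
 [ 0.01  0.06  0.06  0.06  0.04  0.01  0.    0.  ]
 [ 0.    0.06  0.27  0.06  0.01  0.02  0.27  0.04]
 [ 0.29  0.29  0.3   0.07  0.07  0.07  0.3   0.29]]
```

View pics/w4.png

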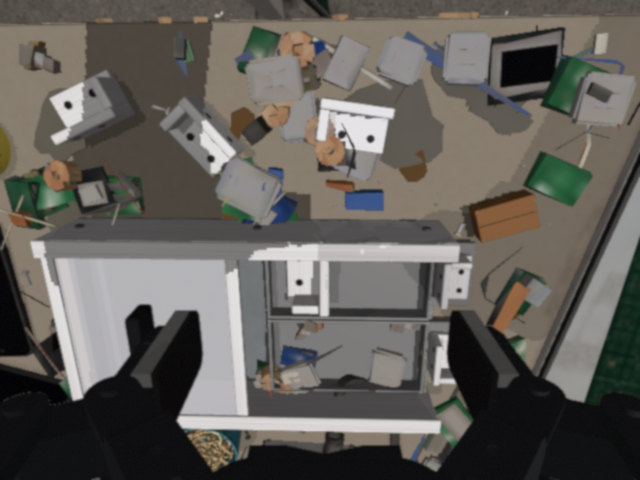

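```bash
python3 - <<'E'
from h import *
g=gpt(.4053,-.3693,.39,1);print(g);go([*g,.2],.39)
E
```

```text
[ 0.42069439 -0.36729681]
tool y ang 1.56 {'tx': 0.0528, 'ty': -0.1942, 'tz': 0.0453, 'yaw': 1.1697, 'alt': -1.9719} q7 1.852 down [ 0.012 -0.026 -1.   ]
```

Request:
{"api": "step_arm", "payload": {"targets": [{"fingers":1,"tx":0.006,"ty":-0.024,"tz":0.0,"yaw":0.12},{"fingers":1,"tx":0.012,"ty":-0.048,"tz":0.0,"yaw":0.24},{"fingers":1,"tx":0.018,"ty":-0.072,"tz":0.0,"yaw":0.36},{"fingers":1,"tx":0.025,"ty":-0.096,"tz":0.01,"yaw":0.48},{"fingers":1,"tx":0.033,"ty":-0.12,"tz":0.02,"yaw":0.6},{"fingers":1,"tx":0.04,"ty":-0.145,"tz":0.03,"yaw":0.72},{"fingers":1,"tx":0.047,"ty":-0.17,"tz":0.04,"yaw":0.84},{"fingers":1,"tx":0.053,"ty":-0.194,"tz":0.045,"yaw":0.96}]}}

```text
clock: 17.3
tcp_pos: [0.4197, -0.3682, 0.1988]
ee_rot: [1.465, 2.756, -0.025]
contact_force: [0.8, 0.2, 0.7]
finger_gap: 1.002
```

Request:
{"api": "step_arm", "payload": {"targets": [{"fingers":1,"tx":0,"ty":0,"tz":0,"yaw":0.12},{"fingers":1,"tx":0,"ty":0,"tz":0,"yaw":0.21},{"fingers":1,"tx":0,"ty":0,"tz":0,"yaw":0.21},{"fingers":1,"tx":0,"ty":0,"tz":0,"yaw":0.21},{"fingers":1,"tx":0,"ty":0,"tz":0,"yaw":0.21},{"fingers":1,"tx":0,"ty":0,"tz":0,"yaw":0.21},{"fingers":1,"tx":0,"ty":0,"tz":0,"yaw":0.21},{"fingers":1,"tx":0,"ty":0,"tz":0,"yaw":0.21}]}}

```text
clock: 17.97
tcp_pos: [0.4209, -0.3669, 0.201]
ee_rot: [1.733, 2.59, -0.018]
contact_force: [-0.7, 0.5, 0.1]
finger_gap: 1.001
```

```bash
python3 - <<'E'
from h import *
s=st();print(s['clock'],s['tcp_pos'],np.round(s['qpos'],2))
r=look((.4053,-.3693),'b5a',.39);g=gpt(*r[1:]);print(g);go([*g,.036],r[3])
E
```

```text
17.9667 [ 0.42090082 -0.36687127  0.20103332] [-0.35  0.39  1.22  1.77 -0.38  1.22  1.36]
[ 1.6689  0.4053 -0.3691  0.3933  1.    ]
[ 2.1299  0.406  -0.3707  0.3909 -1.    ]
[ 0.42070254 -0.36709657]
tool y ang 0.391 {'tx': 0.0044, 'ty': -0.0009, 'tz': 0.165, 'yaw': -0.0023, 'alt': 3.1393} q7 1.356 down [ 0.015 -0.024 -1.   ]
```

View pics/b5a.png

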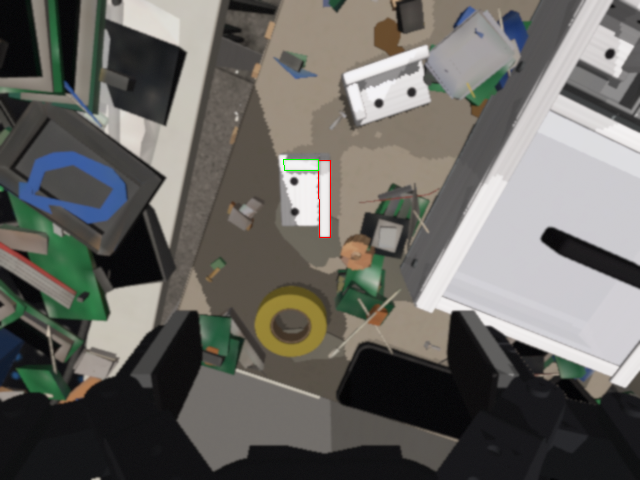

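Request:
{"api": "step_arm", "payload": {"targets": [{"fingers":0.6,"tx":0.002,"ty":0,"tz":0.03,"yaw":0},{"fingers":0.5,"tx":0.004,"ty":-0.001,"tz":0.06,"yaw":0},{"fingers":0.5,"tx":0.004,"ty":-0.001,"tz":0.09,"yaw":0},{"fingers":0.5,"tx":0.004,"ty":-0.001,"tz":0.12,"yaw":0},{"fingers":0.5,"tx":0.004,"ty":-0.001,"tz":0.14,"yaw":0},{"fingers":0.5,"tx":0.004,"ty":-0.001,"tz":0.155,"yaw":0},{"fingers":0.5,"tx":0.004,"ty":-0.001,"tz":0.165,"yaw":0},{"fingers":0.5,"tx":0.004,"ty":-0.001,"tz":0.165,"yaw":0}]}}

```text
clock: 18.68
tcp_pos: [0.4201, -0.3673, 0.0346]
ee_rot: [1.736, 2.591, -0.019]
contact_force: [-0.1, 0.4, 0.9]
finger_gap: 0.502
```

Request:
{"api": "step_arm", "payload": {"newtons": 50, "targets": [{"fingers":0,"tx":0,"ty":0,"tz":0,"yaw":0},{"fingers":0,"tx":0,"ty":0,"tz":0,"yaw":0},{"fingers":0,"tx":0,"ty":0,"tz":0,"yaw":0},{"fingers":0,"tx":0,"ty":0,"tz":0,"yaw":0},{"fingers":0,"tx":0,"ty":0,"tz":0,"yaw":0},{"fingers":0,"tx":0,"ty":0,"tz":0,"yaw":0},{"fingers":0,"tx":0,"ty":0,"tz":0,"yaw":0},{"fingers":0,"tx":0,"ty":0,"tz":0,"yaw":0}]}}

```text
clock: 19.35
tcp_pos: [0.4214, -0.3682, 0.0373]
ee_rot: [1.734, 2.587, -0.018]
contact_force: [-1.1, 2.0, 7.0]
finger_gap: 0.079
```

Request:
{"api": "step_arm", "payload": {"targets": [{"fingers":0,"tx":0,"ty":0,"tz":-0.01,"yaw":0},{"fingers":0,"tx":0,"ty":0,"tz":-0.03,"yaw":0},{"fingers":0,"tx":0,"ty":0,"tz":-0.06,"yaw":0},{"fingers":0,"tx":0,"ty":0,"tz":-0.09,"yaw":0},{"fingers":0,"tx":0,"ty":0,"tz":-0.12,"yaw":-0.1},{"fingers":0,"tx":0,"ty":0,"tz":-0.14,"yaw":-0.22},{"fingers":0,"tx":0,"ty":0,"tz":-0.145,"yaw":-0.34},{"fingers":0,"tx":0,"ty":0,"tz":-0.145,"yaw":-0.46}]}}

```text
clock: 20.02
tcp_pos: [0.4192, -0.365, 0.1837]
ee_rot: [1.091, 2.919, -0.027]
contact_force: [-0.3, -0.4, -1.1]
finger_gap: 0.077
```

```bash
python3 - <<'E'
from h import *
s=st();print(np.round(s['qpos'],2))
t=place(TL,.047,1);print(t);go([*t,.17],1.559)
E
```

```text
[-0.28  0.34  1.09  1.8  -0.32  1.17  1.77]
[ 0.63522206 -0.19054823]
tool y ang 0.855 {'tx': -0.0483, 'ty': 0.2735, 'tz': 0.0132, 'yaw': -0.7036, 'alt': 2.438} q7 1.766 down [ 0.018 -0.025 -1.   ]
```

Request:
{"api": "step_arm", "payload": {"targets": [{"fingers":0,"tx":-0.006,"ty":0.033,"tz":0,"yaw":-0.08},{"fingers":0,"tx":-0.012,"ty":0.068,"tz":0,"yaw":-0.17},{"fingers":0,"tx":-0.018,"ty":0.103,"tz":0,"yaw":-0.26},{"fingers":0,"tx":-0.024,"ty":0.138,"tz":0,"yaw":-0.35},{"fingers":0,"tx":-0.031,"ty":0.173,"tz":0,"yaw":-0.44},{"fingers":0,"tx":-0.037,"ty":0.208,"tz":0,"yaw":-0.53},{"fingers":0,"tx":-0.043,"ty":0.243,"tz":0,"yaw":-0.62},{"fingers":0,"tx":-0.048,"ty":0.273,"tz":0,"yaw":-0.704}]}}

```text
clock: 20.68
tcp_pos: [0.6365, -0.1887, 0.1808]
ee_rot: [0.018, 3.126, -0.037]
contact_force: [1.4, 0.3, -0.2]
finger_gap: 0.077
```

```bash
python3 - <<'E'
from h import *
s=st();print(np.round(s['qpos'],2))
t=place(TL,.047,1);print(t);go([*t,.065],1.559)
E
```

```text
[-0.35  0.54  0.79  1.49 -0.38  1.25  2.04]
[ 0.63522206 -0.19054823]
tool y ang 1.559 {'tx': 0.003, 'ty': 0.0009, 'tz': 0.1157, 'yaw': 0.0004, 'alt': -3.1412} q7 2.043 down [ 0.015 -0.024 -1.   ]
```

Request:
{"api": "step_arm", "payload": {"targets": [{"fingers":0,"tx":0.003,"ty":0.001,"tz":0.02,"yaw":0},{"fingers":0,"tx":0.003,"ty":0.001,"tz":0.05,"yaw":0},{"fingers":0,"tx":0.003,"ty":0.001,"tz":0.08,"yaw":0},{"fingers":0,"tx":0.003,"ty":0.001,"tz":0.1,"yaw":0},{"fingers":0,"tx":0.003,"ty":0.001,"tz":0.115,"yaw":0},{"fingers":0,"tx":0.003,"ty":0.001,"tz":0.118,"yaw":0},{"fingers":0,"tx":0.003,"ty":0.001,"tz":0.118,"yaw":0},{"fingers":0,"tx":0.003,"ty":0.001,"tz":0.118,"yaw":0}]}}

```text
clock: 21.35
tcp_pos: [0.6342, -0.193, 0.0634]
ee_rot: [0.027, 3.125, -0.038]
contact_force: [-0.6, 0.7, -0.3]
finger_gap: 0.074
```

```bash
python3 - <<'E'
from h import *
t=place(TL,.047,1);print(t);go([*t,.045],1.559)
E
```

```text
[ 0.63522206 -0.19054823]
tool y ang 1.554 {'tx': -0.0007, 'ty': 0.003, 'tz': 0.0183, 'yaw': -0.0054, 'alt': 3.1361} q7 2.098 down [ 0.016 -0.024 -1.   ]
```

Request:
{"api": "step_arm", "payload": {"targets": [{"fingers":0,"tx":-0.001,"ty":0.002,"tz":0.006,"yaw":-0.005},{"fingers":0,"tx":-0.001,"ty":0.002,"tz":0.01,"yaw":-0.005},{"fingers":0,"tx":-0.001,"ty":0.002,"tz":0.014,"yaw":-0.005},{"fingers":0,"tx":-0.001,"ty":0.002,"tz":0.016,"yaw":-0.005},{"fingers":0,"tx":-0.001,"ty":0.002,"tz":0.018,"yaw":-0.005},{"fingers":0,"tx":-0.001,"ty":0.002,"tz":0.018,"yaw":-0.005},{"fingers":0,"tx":-0.001,"ty":0.002,"tz":0.018,"yaw":-0.005},{"fingers":0,"tx":-0.001,"ty":0.002,"tz":0.018,"yaw":-0.005}]}}

```text
clock: 22.02
tcp_pos: [0.6349, -0.191, 0.0463]
ee_rot: [0.019, 3.126, -0.035]
contact_force: [-11.4, 6.0, 25.0]
finger_gap: 0.072
```

Request:
{"api": "step_arm", "payload": {"targets": [{"fingers":0.1,"tx":0,"ty":0,"tz":-0.001,"yaw":0},{"fingers":0.2,"tx":0,"ty":0,"tz":-0.002,"yaw":0},{"fingers":0.25,"tx":0,"ty":0,"tz":-0.002,"yaw":0},{"fingers":0.25,"tx":0,"ty":0,"tz":-0.002,"yaw":0},{"fingers":0.25,"tx":0,"ty":0,"tz":-0.01,"yaw":0},{"fingers":0.25,"tx":0,"ty":0,"tz":-0.03,"yaw":0},{"fingers":0.3,"tx":0,"ty":0,"tz":-0.06,"yaw":0},{"fingers":0.5,"tx":0,"ty":0,"tz":-0.1,"yaw":0}]}}

```text
clock: 22.68
tcp_pos: [0.6319, -0.1883, 0.1428]
ee_rot: [0.019, 3.131, -0.037]
contact_force: [1.6, -0.2, -0.1]
finger_gap: 0.425
```

Request:
{"api": "step_arm", "payload": {"targets": [{"fingers":1,"tx":0.03,"ty":0,"tz":-0.02,"yaw":0},{"fingers":1,"tx":0.06,"ty":0,"tz":-0.04,"yaw":0},{"fingers":1,"tx":0.09,"ty":0,"tz":-0.06,"yaw":0},{"fingers":1,"tx":0.12,"ty":0,"tz":-0.08,"yaw":0},{"fingers":1,"tx":0.14,"ty":0,"tz":-0.09,"yaw":0},{"fingers":1,"tx":0.14,"ty":0,"tz":-0.1,"yaw":0},{"fingers":1,"tx":0.14,"ty":0,"tz":-0.1,"yaw":0},{"fingers":1,"tx":0.14,"ty":0,"tz":-0.1,"yaw":0}]}}

```text
clock: 23.35
tcp_pos: [0.4928, -0.1842, 0.2422]
ee_rot: [0.017, 3.125, -0.036]
contact_force: [0.2, 0.6, -0.2]
finger_gap: 0.996
```

```bash
python3 - <<'E'
from h import *
s=st();print(s['clock'],s['tcp_pos'],np.round(s['qpos'],2))
d=cam('wrist','w5.png');W=cloud(d);np.save('w5W.npy',W)
for r in fit(W,TL+.047*CX,rad=.045,z0=.009,srch=.012,phi0=1.559): print('placed',np.round(r,4))
for n,c in(('B3',(.4229,-.1545)),('B4',(.431,-.2778))):print(n,np.round(fit(W,c)[0],4))
g=gpt(.4311,-.2777,2.28,1);print(g);go([*g,.2],2.28)
E
```

```text
23.35 [ 0.49283608 -0.18424522  0.24216682] [-0.59  0.12  0.93  1.79 -0.08  1.26  1.91]
placed [ 5.8643  0.628  -0.2064  1.5595  1.    ]
placed [ 6.21    0.6277 -0.2068  1.5624 -1.    ]
B3 [ 5.4206  0.4227 -0.1545  2.9868  1.    ]
B4 [ 2.8332  0.4313 -0.2776  2.2775  1.    ]
[ 0.42436708 -0.26371187]
tool y ang 1.56 {'tx': 0.0681, 'ty': -0.0793, 'tz': 0.0424, 'yaw': -0.7204, 'alt': 2.4212} q7 1.913 down [ 0.014 -0.024 -1.   ]
```

View pics/w5.png

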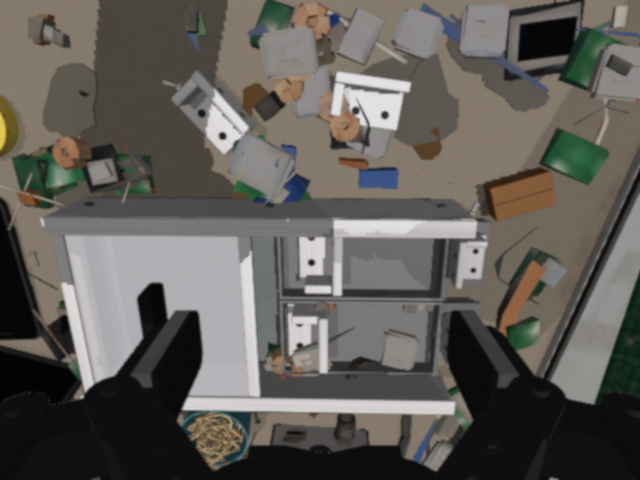

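Request:
{"api": "step_arm", "payload": {"targets": [{"fingers":1,"tx":0.008,"ty":-0.01,"tz":0.0,"yaw":0.12},{"fingers":1,"tx":0.016,"ty":-0.02,"tz":0.0,"yaw":0.24},{"fingers":1,"tx":0.025,"ty":-0.03,"tz":0.0,"yaw":0.36},{"fingers":1,"tx":0.034,"ty":-0.04,"tz":0.01,"yaw":0.48},{"fingers":1,"tx":0.043,"ty":-0.05,"tz":0.02,"yaw":0.6},{"fingers":1,"tx":0.052,"ty":-0.06,"tz":0.03,"yaw":0.72},{"fingers":1,"tx":0.06,"ty":-0.07,"tz":0.04,"yaw":0.84},{"fingers":1,"tx":0.068,"ty":-0.079,"tz":0.042,"yaw":0.96}]}}

```text
clock: 24.07
tcp_pos: [0.4228, -0.2642, 0.1985]
ee_rot: [1.466, 2.755, -0.027]
contact_force: [-0.4, 0.4, 0.5]
finger_gap: 0.999
```

Request:
{"api": "step_arm", "payload": {"targets": [{"fingers":1,"tx":0,"ty":0,"tz":0,"yaw":0.12},{"fingers":1,"tx":0,"ty":0,"tz":0,"yaw":0.24},{"fingers":1,"tx":0,"ty":0,"tz":0,"yaw":0.36},{"fingers":1,"tx":0,"ty":0,"tz":0,"yaw":0.48},{"fingers":1,"tx":0,"ty":0,"tz":0,"yaw":0.6},{"fingers":1,"tx":0,"ty":0,"tz":0,"yaw":0.72},{"fingers":1,"tx":0,"ty":0,"tz":0,"yaw":0.84},{"fingers":1,"tx":0,"ty":0,"tz":0,"yaw":0.96}]}}

```text
clock: 24.73
tcp_pos: [0.4238, -0.264, 0.2]
ee_rot: [2.566, 1.763, -0.007]
contact_force: [-0.2, 1.0, -0.6]
finger_gap: 1.001
```

Request:
{"api": "step_arm", "payload": {"targets": [{"fingers":1,"tx":0,"ty":0,"tz":0,"yaw":0.12},{"fingers":1,"tx":0,"ty":0,"tz":0,"yaw":0.24},{"fingers":1,"tx":0,"ty":0,"tz":0,"yaw":0.36},{"fingers":1,"tx":0,"ty":0,"tz":0,"yaw":0.48},{"fingers":1,"tx":0,"ty":0,"tz":0,"yaw":0.5},{"fingers":1,"tx":0,"ty":0,"tz":0,"yaw":0.5},{"fingers":1,"tx":0,"ty":0,"tz":0,"yaw":0.5},{"fingers":1,"tx":0,"ty":0,"tz":0,"yaw":0.5}]}}

```text
clock: 25.4
tcp_pos: [0.4237, -0.2639, 0.2004]
ee_rot: [2.918, 1.086, 0.007]
contact_force: [0.5, -0.9, 0.1]
finger_gap: 1.0
```

```bash
python3 - <<'E'
from h import *
s=st();print(s['clock'],s['tcp_pos'],np.round(s['qpos'],2))
r=look((.4313,-.2776),'b4a',2.278);g=gpt(*r[1:]);print(g);go([*g,.036],r[3])
E
```

```text
25.4 [ 0.42366145 -0.26392058  0.20040962] [-0.69  0.1   1.23  1.92 -0.09  1.17 -0.29]
[ 2.7788  0.431  -0.2784  2.2829  1.    ]
[ 3.0941  0.437  -0.2732  2.2812 -1.    ]
[ 0.42418256 -0.26441522]
tool y ang -0.859 {'tx': 0.001, 'ty': -0.0038, 'tz': 0.1644, 'yaw': -0.0002, 'alt': 3.1414} q7 -0.289 down [ 0.014 -0.024 -1.   ]
```

View pics/b4a.png

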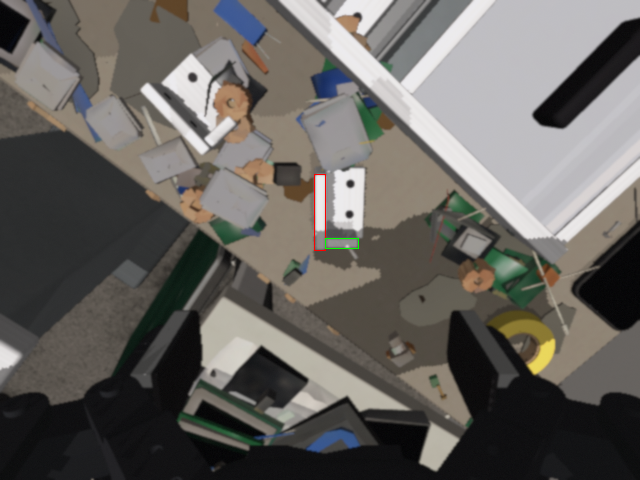

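Request:
{"api": "step_arm", "payload": {"targets": [{"fingers":0.6,"tx":0.0,"ty":-0.002,"tz":0.03,"yaw":0},{"fingers":0.5,"tx":0.001,"ty":-0.004,"tz":0.06,"yaw":0},{"fingers":0.5,"tx":0.001,"ty":-0.004,"tz":0.09,"yaw":0},{"fingers":0.5,"tx":0.001,"ty":-0.004,"tz":0.12,"yaw":0},{"fingers":0.5,"tx":0.001,"ty":-0.004,"tz":0.14,"yaw":0},{"fingers":0.5,"tx":0.001,"ty":-0.004,"tz":0.155,"yaw":0},{"fingers":0.5,"tx":0.001,"ty":-0.004,"tz":0.164,"yaw":0},{"fingers":0.5,"tx":0.001,"ty":-0.004,"tz":0.164,"yaw":0}]}}

```text
clock: 26.12
tcp_pos: [0.4232, -0.2639, 0.0351]
ee_rot: [2.921, 1.084, 0.004]
contact_force: [-0.4, -1.5, 0.7]
finger_gap: 0.503
```

Request:
{"api": "step_arm", "payload": {"newtons": 50, "targets": [{"fingers":0,"tx":0,"ty":0,"tz":0,"yaw":0},{"fingers":0,"tx":0,"ty":0,"tz":0,"yaw":0},{"fingers":0,"tx":0,"ty":0,"tz":0,"yaw":0},{"fingers":0,"tx":0,"ty":0,"tz":0,"yaw":0},{"fingers":0,"tx":0,"ty":0,"tz":0,"yaw":0},{"fingers":0,"tx":0,"ty":0,"tz":0,"yaw":0},{"fingers":0,"tx":0,"ty":0,"tz":0,"yaw":0},{"fingers":0,"tx":0,"ty":0,"tz":0,"yaw":0}]}}

```text
clock: 26.78
tcp_pos: [0.4249, -0.2642, 0.0377]
ee_rot: [2.919, 1.082, 0.011]
contact_force: [-1.5, 1.2, 5.7]
finger_gap: 0.075
```

Request:
{"api": "step_arm", "payload": {"targets": [{"fingers":0,"tx":0,"ty":0,"tz":-0.01,"yaw":0},{"fingers":0,"tx":0,"ty":0,"tz":-0.03,"yaw":0},{"fingers":0,"tx":0,"ty":0,"tz":-0.06,"yaw":0},{"fingers":0,"tx":0,"ty":0,"tz":-0.09,"yaw":0},{"fingers":0,"tx":0,"ty":0,"tz":-0.12,"yaw":0.1},{"fingers":0,"tx":0,"ty":0,"tz":-0.14,"yaw":0.2},{"fingers":0,"tx":0,"ty":0,"tz":-0.145,"yaw":0.3},{"fingers":0,"tx":0,"ty":0,"tz":-0.145,"yaw":0.4}]}}

```text
clock: 27.45
tcp_pos: [0.4229, -0.2609, 0.1837]
ee_rot: [3.08, 0.473, 0.022]
contact_force: [-0.1, 0.9, -1.7]
finger_gap: 0.077
```

```bash
python3 - <<'E'
from h import *
s=st();print(np.round(s['qpos'],2))
t=place(TL,.004,1);print(t);go([*t,.17],1.559)
E
```

```text
[-0.73  0.15  1.3   1.94 -0.15  1.13 -0.65]
[ 0.63572946 -0.14754823]
tool y ang -1.266 {'tx': 0.2369, 'ty': -0.0447, 'tz': 0.015, 'yaw': 0.3165, 'alt': -2.8251} q7 -0.646 down [ 0.018 -0.023 -1.   ]
```

Request:
{"api": "step_arm", "payload": {"targets": [{"fingers":0,"tx":0.02,"ty":-0.004,"tz":0,"yaw":0.04},{"fingers":0,"tx":0.05,"ty":-0.009,"tz":0,"yaw":0.08},{"fingers":0,"tx":0.085,"ty":-0.016,"tz":0,"yaw":0.12},{"fingers":0,"tx":0.12,"ty":-0.023,"tz":0,"yaw":0.16},{"fingers":0,"tx":0.155,"ty":-0.03,"tz":0,"yaw":0.2},{"fingers":0,"tx":0.19,"ty":-0.036,"tz":0,"yaw":0.24},{"fingers":0,"tx":0.22,"ty":-0.042,"tz":0,"yaw":0.28},{"fingers":0,"tx":0.237,"ty":-0.045,"tz":0,"yaw":0.316}]}}

```text
clock: 28.12
tcp_pos: [0.6369, -0.142, 0.1822]
ee_rot: [3.118, -0.006, 0.023]
contact_force: [0.0, 0.1, 0.1]
finger_gap: 0.079
```

```bash
python3 - <<'E'
from h import *
s=st();print(np.round(s['qpos'],2))
t=place(TL,.004,1);print(t);go([*t,.065],1.559)
E
```

```text
[-0.58  0.63  1.06  1.53 -0.55  1.29 -1.04]
[ 0.63572946 -0.14754823]
tool y ang -1.575 {'tx': -0.0029, 'ty': 0.0027, 'tz': 0.1173, 'yaw': 0.0075, 'alt': -3.1341} q7 -1.04 down [ 0.015 -0.024 -1.   ]
```

Request:
{"api": "step_arm", "payload": {"targets": [{"fingers":0,"tx":-0.003,"ty":0.003,"tz":0.02,"yaw":0.008},{"fingers":0,"tx":-0.003,"ty":0.003,"tz":0.05,"yaw":0.008},{"fingers":0,"tx":-0.003,"ty":0.003,"tz":0.08,"yaw":0.008},{"fingers":0,"tx":-0.003,"ty":0.003,"tz":0.1,"yaw":0.008},{"fingers":0,"tx":-0.003,"ty":0.003,"tz":0.115,"yaw":0.008},{"fingers":0,"tx":-0.003,"ty":0.003,"tz":0.118,"yaw":0.008},{"fingers":0,"tx":-0.003,"ty":0.003,"tz":0.118,"yaw":0.008},{"fingers":0,"tx":-0.003,"ty":0.003,"tz":0.118,"yaw":0.008}]}}

```text
clock: 28.78
tcp_pos: [0.6334, -0.1516, 0.0654]
ee_rot: [3.117, -0.022, 0.025]
contact_force: [-0.4, -0.1, -1.0]
finger_gap: 0.078
```

```bash
python3 - <<'E'
from h import *
t=place(TL,.004,1);print(t);go([*t,.046],1.559)
E
```

```text
[ 0.63572946 -0.14754823]
tool y ang -1.585 {'tx': 0.0019, 'ty': -0.0045, 'tz': 0.0194, 'yaw': -0.0027, 'alt': 3.1389} q7 -0.973 down [ 0.016 -0.024 -1.   ]
```

Request:
{"api": "step_arm", "payload": {"targets": [{"fingers":0,"tx":0.002,"ty":-0.004,"tz":0.006,"yaw":-0.003},{"fingers":0,"tx":0.002,"ty":-0.004,"tz":0.01,"yaw":-0.003},{"fingers":0,"tx":0.002,"ty":-0.004,"tz":0.014,"yaw":-0.003},{"fingers":0,"tx":0.002,"ty":-0.004,"tz":0.017,"yaw":-0.003},{"fingers":0,"tx":0.002,"ty":-0.004,"tz":0.018,"yaw":-0.003},{"fingers":0,"tx":0.002,"ty":-0.004,"tz":0.018,"yaw":-0.003},{"fingers":0,"tx":0.002,"ty":-0.004,"tz":0.018,"yaw":-0.003},{"fingers":0,"tx":0.002,"ty":-0.004,"tz":0.018,"yaw":-0.003}]}}

```text
clock: 29.45
tcp_pos: [0.6355, -0.1477, 0.0468]
ee_rot: [3.118, -0.018, 0.024]
contact_force: [-3.5, 2.3, 10.4]
finger_gap: 0.071
```

Request:
{"api": "step_arm", "payload": {"targets": [{"fingers":0.1,"tx":0,"ty":0,"tz":0,"yaw":0},{"fingers":0.2,"tx":0,"ty":0,"tz":0,"yaw":0},{"fingers":0.25,"tx":0,"ty":0,"tz":0,"yaw":0},{"fingers":0.25,"tx":0,"ty":0,"tz":0,"yaw":0},{"fingers":0.25,"tx":0,"ty":0,"tz":-0.01,"yaw":0},{"fingers":0.25,"tx":0,"ty":0,"tz":-0.03,"yaw":0},{"fingers":0.3,"tx":0,"ty":0,"tz":-0.06,"yaw":0},{"fingers":0.5,"tx":0,"ty":0,"tz":-0.1,"yaw":0}]}}

```text
clock: 30.12
tcp_pos: [0.6323, -0.1451, 0.1453]
ee_rot: [3.118, -0.018, 0.016]
contact_force: [0.5, 0.4, 0.1]
finger_gap: 0.431
```

```bash
python3 - <<'E'
from h import *
g=gpt(.4227,-.1545,2.985,1);print(g);go([*g,.2],2.985)
E
```

```text
[ 0.40850735 -0.14820964]
tool y ang -1.583 {'tx': -0.2231, 'ty': 0.0071, 'tz': -0.0569, 'yaw': -1.4261, 'alt': 1.7155} q7 -1.024 down [ 0.01  -0.024 -1.   ]
```

Request:
{"api": "step_arm", "payload": {"targets": [{"fingers":1,"tx":-0.01,"ty":0,"tz":-0.03,"yaw":-0.1},{"fingers":1,"tx":-0.04,"ty":0.001,"tz":-0.05,"yaw":-0.22},{"fingers":1,"tx":-0.07,"ty":0.002,"tz":-0.06,"yaw":-0.34},{"fingers":1,"tx":-0.1,"ty":0.003,"tz":-0.06,"yaw":-0.46},{"fingers":1,"tx":-0.13,"ty":0.004,"tz":-0.06,"yaw":-0.58},{"fingers":1,"tx":-0.16,"ty":0.005,"tz":-0.06,"yaw":-0.7},{"fingers":1,"tx":-0.19,"ty":0.006,"tz":-0.06,"yaw":-0.82},{"fingers":1,"tx":-0.22,"ty":0.007,"tz":-0.06,"yaw":-0.94}]}}

```text
clock: 30.78
tcp_pos: [0.4298, -0.1473, 0.2029]
ee_rot: [2.866, 1.241, -0.004]
contact_force: [-0.0, -1.3, 0.5]
finger_gap: 0.998
```

Request:
{"api": "step_arm", "payload": {"targets": [{"fingers":1,"tx":0,"ty":0,"tz":0,"yaw":-0.12},{"fingers":1,"tx":0,"ty":0,"tz":0,"yaw":-0.24},{"fingers":1,"tx":0,"ty":0,"tz":0,"yaw":-0.36},{"fingers":1,"tx":0,"ty":0,"tz":0,"yaw":-0.48},{"fingers":1,"tx":0,"ty":0,"tz":0,"yaw":-0.486},{"fingers":1,"tx":0,"ty":0,"tz":0,"yaw":-0.486},{"fingers":1,"tx":0,"ty":0,"tz":0,"yaw":-0.486},{"fingers":1,"tx":0,"ty":0,"tz":0,"yaw":-0.486}]}}

```text
clock: 31.45
tcp_pos: [0.4306, -0.1469, 0.2032]
ee_rot: [2.49, 1.887, -0.011]
contact_force: [0.8, -0.5, -0.5]
finger_gap: 0.999
```

```bash
python3 - <<'E'
from h import *
s=st();print(s['clock'],s['tcp_pos'],np.round(s['qpos'],2))
r=look((.4227,-.1545),'b3a',2.985);g=gpt(*r[1:]);print(g);go([*g,.044],r[3])
E
```

```text
31.45 [ 0.43062153 -0.1469017   0.20319342] [-1.07 -0.23  1.19  2.    0.25  1.23 -0.24]
[ 5.3115  0.423  -0.1544  2.9836  1.    ]
[ 5.7677  0.4228 -0.1548  2.9957 -1.    ]
[ 0.40880495 -0.14804322]
tool y ang -0.273 {'tx': -0.0043, 'ty': -0.0223, 'tz': 0.1591, 'yaw': -0.1152, 'alt': 3.0264} q7 -0.244 down [ 0.005 -0.018 -1.   ]
```

View pics/b3a.png

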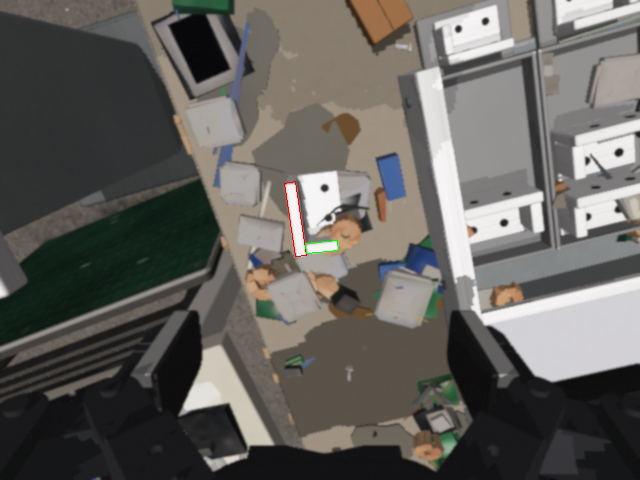

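Request:
{"api": "step_arm", "payload": {"targets": [{"fingers":0.8,"tx":-0.001,"ty":-0.005,"tz":0.0,"yaw":-0.03},{"fingers":0.6,"tx":-0.002,"ty":-0.011,"tz":0.01,"yaw":-0.06},{"fingers":0.5,"tx":-0.003,"ty":-0.016,"tz":0.02,"yaw":-0.09},{"fingers":0.5,"tx":-0.004,"ty":-0.02,"tz":0.035,"yaw":-0.115},{"fingers":0.5,"tx":-0.004,"ty":-0.022,"tz":0.05,"yaw":-0.115},{"fingers":0.5,"tx":-0.004,"ty":-0.022,"tz":0.06,"yaw":-0.115},{"fingers":0.5,"tx":-0.004,"ty":-0.022,"tz":0.06,"yaw":-0.115},{"fingers":0.5,"tx":-0.004,"ty":-0.022,"tz":0.06,"yaw":-0.115}]}}

```text
clock: 32.17
tcp_pos: [0.4083, -0.1459, 0.1429]
ee_rot: [2.375, 2.03, -0.015]
contact_force: [0.5, 0.3, 0.1]
finger_gap: 0.503
```

```bash
python3 - <<'E'
from h import *
s=st();print(s['clock'],s['tcp_pos'],np.round(s['qpos'],2))
g=gpt(.423,-.1544,2.984,1);print(g);go([*g,.046],2.984)
E
```

```text
32.1667 [ 0.40831975 -0.14590471  0.14285655] [-1.11 -0.24  1.26  2.12  0.27  1.1  -0.14]
[ 0.40881365 -0.14809545]
tool y ang -0.156 {'tx': -0.0003, 'ty': 0.0002, 'tz': 0.0969, 'yaw': 0.0015, 'alt': -3.1401} q7 -0.137 down [ 0.004 -0.019 -1.   ]
```

Request:
{"api": "step_arm", "payload": {"targets": [{"fingers":0.5,"tx":0.0,"ty":0,"tz":0.02,"yaw":0},{"fingers":0.5,"tx":0,"ty":0,"tz":0.04,"yaw":0},{"fingers":0.5,"tx":0,"ty":0,"tz":0.06,"yaw":0},{"fingers":0.5,"tx":0,"ty":0,"tz":0.075,"yaw":0},{"fingers":0.5,"tx":0,"ty":0,"tz":0.087,"yaw":0},{"fingers":0.5,"tx":0,"ty":0,"tz":0.097,"yaw":0},{"fingers":0.5,"tx":0,"ty":0,"tz":0.097,"yaw":0},{"fingers":0.5,"tx":0,"ty":0,"tz":0.097,"yaw":0}]}}

```text
clock: 32.83
tcp_pos: [0.4092, -0.1479, 0.0463]
ee_rot: [2.375, 2.031, -0.014]
contact_force: [-0.2, 0.2, 1.3]
finger_gap: 0.5
```

```bash
python3 - <<'E'
from h import *
s=st();print(s['clock'],s['tcp_pos'],np.round(s['qpos'],2))
g=gpt(.423,-.1544,2.984,1);print(g);go([*g,.046],2.984)
d=cam('wrist','b3b.png')
E
```

```text
32.8333 [ 0.4092107  -0.14788011  0.04627806] [-0.81  0.29  1.16  2.2  -0.34  0.84  0.4 ]
[ 0.40881365 -0.14809545]
tool y ang -0.156 {'tx': -0.0003, 'ty': -0.0004, 'tz': 0.0003, 'yaw': 0.0015, 'alt': -3.1401} q7 0.397 down [ 0.004 -0.019 -1.   ]
```

View pics/b3b.png

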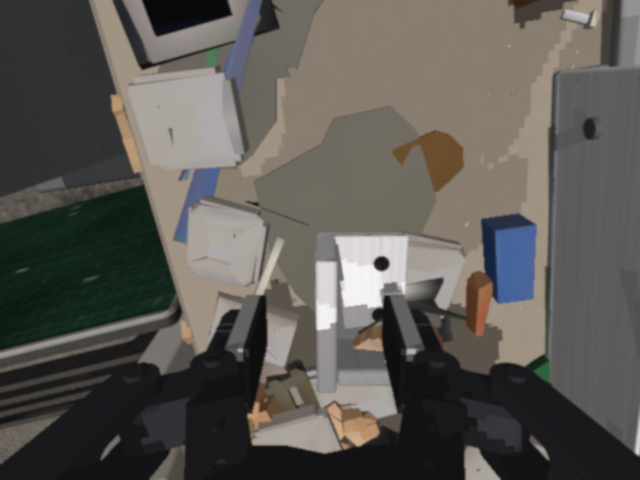

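Request:
{"api": "step_arm", "payload": {"newtons": 60, "targets": [{"fingers":0,"tx":0,"ty":0,"tz":0,"yaw":0},{"fingers":0,"tx":0,"ty":0,"tz":0,"yaw":0},{"fingers":0,"tx":0,"ty":0,"tz":0,"yaw":0},{"fingers":0,"tx":0,"ty":0,"tz":0,"yaw":0},{"fingers":0,"tx":0,"ty":0,"tz":0,"yaw":0},{"fingers":0,"tx":0,"ty":0,"tz":0,"yaw":0},{"fingers":0,"tx":0,"ty":0,"tz":0,"yaw":0},{"fingers":0,"tx":0,"ty":0,"tz":0,"yaw":0}]}}

```text
clock: 33.55
tcp_pos: [0.41, -0.1472, 0.0468]
ee_rot: [2.374, 2.031, -0.01]
contact_force: [-2.5, 1.2, 9.1]
finger_gap: 0.059
```

Request:
{"api": "step_arm", "payload": {"targets": [{"fingers":0,"tx":0,"ty":0,"tz":-0.01,"yaw":0},{"fingers":0,"tx":0,"ty":0,"tz":-0.03,"yaw":0},{"fingers":0,"tx":0,"ty":0,"tz":-0.05,"yaw":0},{"fingers":0,"tx":0,"ty":0.005,"tz":-0.075,"yaw":0},{"fingers":0,"tx":0,"ty":0.01,"tz":-0.1,"yaw":0.1},{"fingers":0,"tx":0,"ty":0.03,"tz":-0.125,"yaw":0.2},{"fingers":0,"tx":0,"ty":0.05,"tz":-0.135,"yaw":0.3},{"fingers":0,"tx":0,"ty":0.07,"tz":-0.135,"yaw":0.4}]}}

```text
clock: 34.22
tcp_pos: [0.478, -0.1542, 0.185]
ee_rot: [2.722, 1.534, 0.008]
contact_force: [-0.1, 0.7, 1.8]
finger_gap: 0.064
```

```bash
python3 - <<'E'
from h import *
s=st();print(np.round(s['qpos'],2))
t=place(TL,-.039,1);print(t);go([*t,.18],1.559)
E
```

```text
[-0.93  0.21  1.29  1.92 -0.21  1.15 -0.12]
[ 0.63623686 -0.10454823]
tool y ang -0.544 {'tx': 0.1244, 'ty': 0.1096, 'tz': 0.0064, 'yaw': 1.0383, 'alt': -2.1033} q7 -0.115 down [ 0.013 -0.012 -1.   ]
```

Request:
{"api": "step_arm", "payload": {"targets": [{"fingers":0,"tx":0.014,"ty":0.012,"tz":0,"yaw":0.12},{"fingers":0,"tx":0.028,"ty":0.025,"tz":0,"yaw":0.24},{"fingers":0,"tx":0.042,"ty":0.037,"tz":0,"yaw":0.36},{"fingers":0,"tx":0.057,"ty":0.05,"tz":0,"yaw":0.48},{"fingers":0,"tx":0.072,"ty":0.064,"tz":0,"yaw":0.6},{"fingers":0,"tx":0.088,"ty":0.078,"tz":0,"yaw":0.72},{"fingers":0,"tx":0.105,"ty":0.092,"tz":0,"yaw":0.84},{"fingers":0,"tx":0.122,"ty":0.107,"tz":0,"yaw":0.96}]}}

```text
clock: 34.88
tcp_pos: [0.6305, -0.1054, 0.1816]
ee_rot: [3.122, 0.097, 0.006]
contact_force: [-0.6, 0.3, -0.1]
finger_gap: 0.066
```

```bash
python3 - <<'E'
from h import *
s=st();print(np.round(s['qpos'],2))
t=place(TL,-.039,1);print(t);go([*t,.08],1.559)
d=cam('wrist','c3.png');W=cloud(d)
print('B4 placed',np.round(fit(W,TL+.004*CX,rad=.04,z0=.009,srch=.012,phi0=1.559)[0],4))
E
```

```text
[-0.72  0.7   1.21  1.56 -0.65  1.34 -0.95]
[ 0.63623686 -0.10454823]
tool y ang -1.509 {'tx': 0.0055, 'ty': -0.0024, 'tz': 0.1016, 'yaw': 0.0741, 'alt': -3.0675} q7 -0.949 down [ 0.004 -0.018 -1.   ]
B4 placed [ 5.1984  0.6311 -0.1632  1.5654  1.    ]
```

View pics/c3.png

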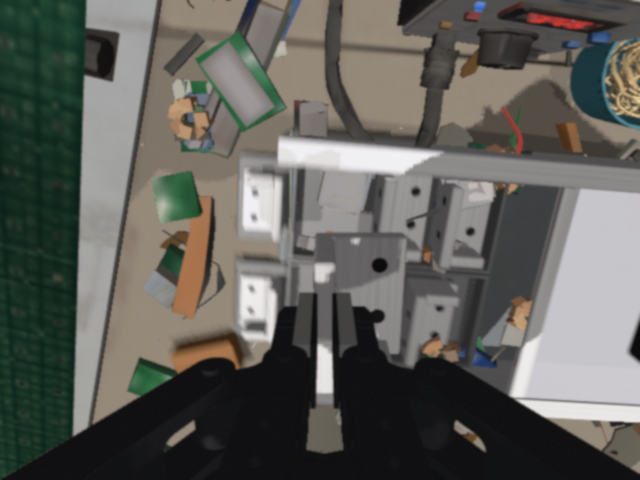

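Request:
{"api": "step_arm", "payload": {"targets": [{"fingers":0,"tx":0.005,"ty":-0.002,"tz":0.01,"yaw":0.074},{"fingers":0,"tx":0.005,"ty":-0.002,"tz":0.03,"yaw":0.074},{"fingers":0,"tx":0.005,"ty":-0.002,"tz":0.055,"yaw":0.074},{"fingers":0,"tx":0.005,"ty":-0.002,"tz":0.075,"yaw":0.074},{"fingers":0,"tx":0.005,"ty":-0.002,"tz":0.09,"yaw":0.074},{"fingers":0,"tx":0.005,"ty":-0.002,"tz":0.1,"yaw":0.074},{"fingers":0,"tx":0.005,"ty":-0.002,"tz":0.1,"yaw":0.074},{"fingers":0,"tx":0.005,"ty":-0.002,"tz":0.1,"yaw":0.074}]}}

```text
clock: 35.6
tcp_pos: [0.635, -0.106, 0.0822]
ee_rot: [3.123, -0.01, 0.008]
contact_force: [0.2, -0.6, -0.7]
finger_gap: 0.056
```

```bash
python3 - <<'E'
from h import *
t=place(TL,-.039,1);print(t);go([*t,.057],1.559)
E
```

```text
[ 0.63623686 -0.10454823]
tool y ang -1.577 {'tx': 0.0011, 'ty': -0.0019, 'tz': 0.0252, 'yaw': 0.0053, 'alt': -3.1363} q7 -0.961 down [ 0.005 -0.018 -1.   ]
```

Request:
{"api": "step_arm", "payload": {"targets": [{"fingers":0,"tx":0.001,"ty":-0.002,"tz":0.008,"yaw":0.005},{"fingers":0,"tx":0.001,"ty":-0.002,"tz":0.014,"yaw":0.005},{"fingers":0,"tx":0.001,"ty":-0.002,"tz":0.019,"yaw":0.005},{"fingers":0,"tx":0.001,"ty":-0.002,"tz":0.022,"yaw":0.005},{"fingers":0,"tx":0.001,"ty":-0.002,"tz":0.025,"yaw":0.005},{"fingers":0,"tx":0.001,"ty":-0.002,"tz":0.025,"yaw":0.005},{"fingers":0,"tx":0.001,"ty":-0.002,"tz":0.025,"yaw":0.005},{"fingers":0,"tx":0.001,"ty":-0.002,"tz":0.025,"yaw":0.005}]}}

```text
clock: 36.27
tcp_pos: [0.636, -0.1045, 0.0569]
ee_rot: [3.123, -0.018, 0.007]
contact_force: [0.3, 0.2, -1.0]
finger_gap: 0.061
```

Request:
{"api": "step_arm", "payload": {"targets": [{"fingers":0,"tx":0,"ty":0,"tz":0.001,"yaw":0},{"fingers":0,"tx":0,"ty":0,"tz":0.002,"yaw":0},{"fingers":0,"tx":0,"ty":0,"tz":0.002,"yaw":0},{"fingers":0,"tx":0,"ty":0,"tz":0.002,"yaw":0},{"fingers":0,"tx":0,"ty":0,"tz":0.002,"yaw":0},{"fingers":0,"tx":0,"ty":0,"tz":0.002,"yaw":0},{"fingers":0,"tx":0,"ty":0,"tz":0.002,"yaw":0},{"fingers":0,"tx":0,"ty":0,"tz":0.002,"yaw":0}]}}

```text
clock: 36.93
tcp_pos: [0.6367, -0.1047, 0.0559]
ee_rot: [3.123, -0.018, 0.01]
contact_force: [-1.1, 0.9, 8.4]
finger_gap: 0.057
```

Contact with the tray floor. I'll open gently and lift.

Request:
{"api": "step_arm", "payload": {"targets": [{"fingers":0.1,"tx":0,"ty":0,"tz":0,"yaw":0},{"fingers":0.16,"tx":0,"ty":0,"tz":0,"yaw":0},{"fingers":0.2,"tx":0,"ty":0,"tz":0,"yaw":0},{"fingers":0.2,"tx":0,"ty":0,"tz":0,"yaw":0},{"fingers":0.2,"tx":0,"ty":0,"tz":-0.01,"yaw":0},{"fingers":0.2,"tx":0,"ty":0,"tz":-0.03,"yaw":0},{"fingers":0.3,"tx":0,"ty":0,"tz":-0.06,"yaw":0},{"fingers":0.5,"tx":0,"ty":0,"tz":-0.1,"yaw":0}]}}

```text
clock: 37.6
tcp_pos: [0.6343, -0.1023, 0.1544]
ee_rot: [3.123, -0.019, 0.002]
contact_force: [0.9, 0.3, 0.3]
finger_gap: 0.426
```

Request:
{"api": "step_arm", "payload": {"targets": [{"fingers":1,"tx":-0.02,"ty":0,"tz":-0.01,"yaw":0},{"fingers":1,"tx":-0.05,"ty":0,"tz":-0.03,"yaw":0},{"fingers":1,"tx":-0.08,"ty":0,"tz":-0.05,"yaw":0},{"fingers":1,"tx":-0.11,"ty":0,"tz":-0.06,"yaw":0},{"fingers":1,"tx":-0.14,"ty":0,"tz":-0.07,"yaw":-0.1},{"fingers":1,"tx":-0.17,"ty":-0.01,"tz":-0.08,"yaw":-0.2},{"fingers":1,"tx":-0.2,"ty":-0.02,"tz":-0.08,"yaw":-0.3},{"fingers":1,"tx":-0.2,"ty":-0.04,"tz":-0.08,"yaw":-0.4}]}}

```text
clock: 38.27
tcp_pos: [0.4555, -0.0773, 0.2304]
ee_rot: [3.127, 0.271, -0.043]
contact_force: [-1.3, 1.3, -0.3]
finger_gap: 0.999
```

```bash
python3 - <<'E'
from h import *
s=st();print(s['clock'],s['tcp_pos'],np.round(s['qpos'],2))
d=cam('top','t6.png');W=cloud(d)
print('B3 placed',np.round(fit(W,TL-.039*CX,rad=.04,z0=.009,srch=.012,phi0=1.559)[0],4))
for r in fit(W,(.4644,.4353)):print('B1',np.round(r,4))
t=cv2.resize(d['frame'][170:330,340:520],(720,640)[:2],interpolation=cv2.INTER_CUBIC)[:600];cv2.imwrite('pics/t6z.png',t)
cv2.imwrite('pics/t6b.png',cv2.resize(d['frame'][235:300,120:210],(720,520),interpolation=cv2.INTER_CUBIC))
go([.44,.1,.24],.25)
E
```

```text
38.2667 [ 0.45546107 -0.07731941  0.23038459] [-1.2  -0.15  1.21  1.92  0.15  1.3  -1.44]
B3 placed [ 5.6026  0.6305 -0.1197  1.5736  1.    ]
B1 [ 4.7336  0.464   0.4364  0.2203 -1.    ]
B1 [4.985  0.4643 0.4353 0.2194 1.    ]
tool y ang -1.394 {'tx': 0.0175, 'ty': -0.1751, 'tz': -0.008, 'yaw': 1.4978, 'alt': -1.6438} q7 -1.446 down [-0.026  0.004 -1.   ]
```

View pics/t6z.png

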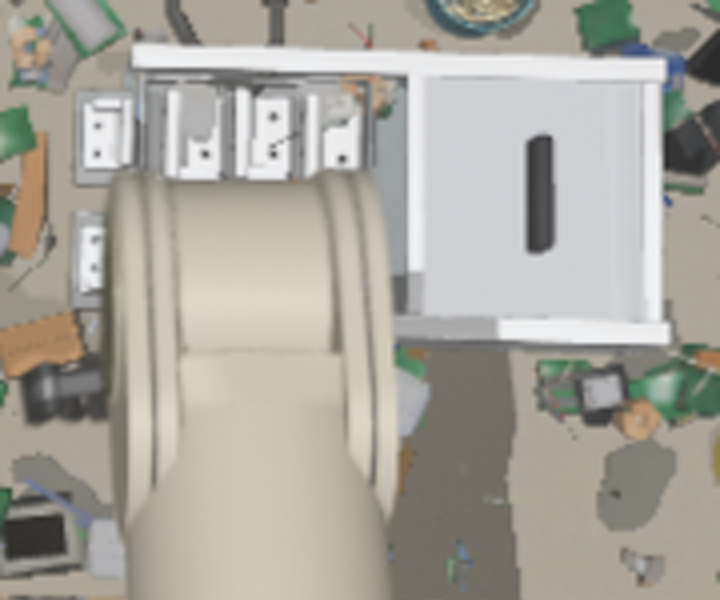

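View pics/t6b.png

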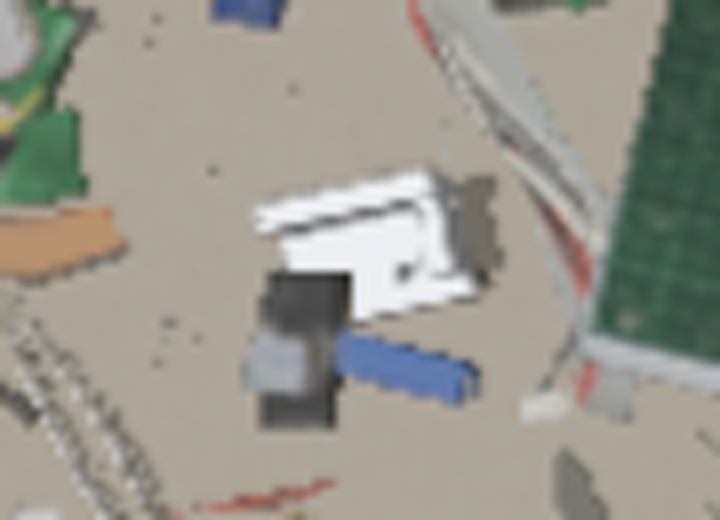

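```bash
python3 - <<'E'
from h import *
go([.425,.2,.24],.25)
E
```

```text
tool y ang -1.394 {'tx': 0.0203, 'ty': -0.2761, 'tz': -0.0072, 'yaw': 1.4978, 'alt': -1.6438} q7 -1.446 down [-0.026  0.004 -1.   ]
```

Request:
{"api": "step_arm", "payload": {"targets": [{"fingers":1,"tx":0.002,"ty":-0.034,"tz":-0.001,"yaw":-0.12},{"fingers":1,"tx":0.004,"ty":-0.068,"tz":-0.002,"yaw":-0.24},{"fingers":1,"tx":0.006,"ty":-0.102,"tz":-0.003,"yaw":-0.36},{"fingers":1,"tx":0.008,"ty":-0.136,"tz":-0.004,"yaw":-0.48},{"fingers":1,"tx":0.01,"ty":-0.17,"tz":-0.005,"yaw":-0.6},{"fingers":1,"tx":0.013,"ty":-0.205,"tz":-0.006,"yaw":-0.72},{"fingers":1,"tx":0.016,"ty":-0.24,"tz":-0.007,"yaw":-0.84},{"fingers":1,"tx":0.02,"ty":-0.275,"tz":-0.007,"yaw":-0.96}]}}

```text
clock: 38.98
tcp_pos: [0.4282, 0.2, 0.237]
ee_rot: [-2.636, -1.687, 0.04]
contact_force: [1.1, 0.7, 0.9]
finger_gap: 1.003
```

```bash
python3 - <<'E'
from h import *
s=st();print(s['clock'],s['tcp_pos'],np.round(s['qpos'],2))
g=gpt(.464,.436,.23,-1);print(g);go([*g,.22],.23)
E
```

```text
38.9833 [0.42819117 0.19997769 0.23695827] [-1.54 -0.03  1.02  1.88  0.02  1.3  -0.96]
[0.47769309 0.44331433]
tool y ang -0.432 {'tx': 0.2419, 'ty': -0.0566, 'tz': 0.0147, 'yaw': -0.6622, 'alt': 2.4794} q7 -0.96 down [-0.028 -0.004 -1.   ]
```

Request:
{"api": "step_arm", "payload": {"targets": [{"fingers":1,"tx":0.03,"ty":-0.007,"tz":0,"yaw":-0.08},{"fingers":1,"tx":0.06,"ty":-0.014,"tz":0,"yaw":-0.16},{"fingers":1,"tx":0.09,"ty":-0.021,"tz":0,"yaw":-0.24},{"fingers":1,"tx":0.12,"ty":-0.028,"tz":0,"yaw":-0.33},{"fingers":1,"tx":0.155,"ty":-0.036,"tz":0,"yaw":-0.42},{"fingers":1,"tx":0.19,"ty":-0.044,"tz":0.005,"yaw":-0.51},{"fingers":1,"tx":0.22,"ty":-0.051,"tz":0.01,"yaw":-0.6},{"fingers":1,"tx":0.242,"ty":-0.057,"tz":0.015,"yaw":-0.662}]}}

```text
clock: 39.65
tcp_pos: [0.4787, 0.4446, 0.218]
ee_rot: [-1.939, -2.448, 0.035]
contact_force: [-0.4, 0.9, 1.1]
finger_gap: 1.003
```

```bash
python3 - <<'E'
from h import *
s=st();print(s['clock'],s['tcp_pos'],np.round(s['qpos'],2))
r=look((.464,.436),'b1a',.23);g=gpt(*r[1:]);print(g);go([*g,.036],r[3])
E
```

```text
39.65 [0.47871651 0.44460439 0.21799171] [-1.37  0.53  0.8   1.43 -0.39  1.37 -0.31]
[ 3.3961  0.4639  0.4358  0.2433 -1.    ]
[3.7218 0.464  0.435  0.2417 1.    ]
[0.47753763 0.44334498]
tool y ang 0.238 {'tx': -0.0048, 'ty': 0.0043, 'tz': 0.1803, 'yaw': -0.005, 'alt': 3.1365} q7 -0.312 down [-0.029 -0.006 -1.   ]
```

View pics/b1a.png

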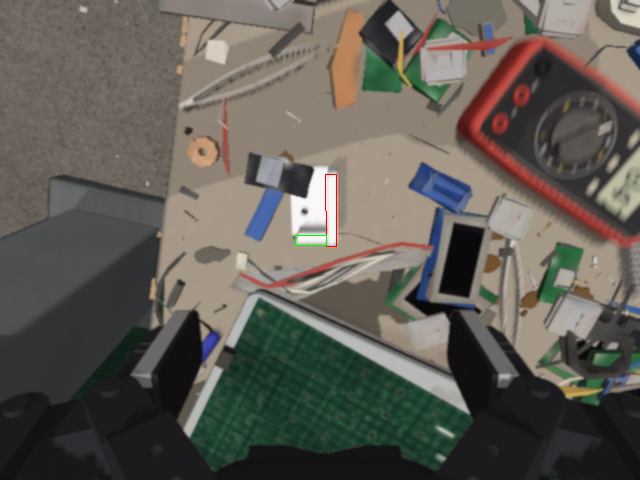

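Request:
{"api": "step_arm", "payload": {"targets": [{"fingers":0.6,"tx":-0.002,"ty":0.002,"tz":0.035,"yaw":-0.005},{"fingers":0.5,"tx":-0.005,"ty":0.004,"tz":0.07,"yaw":-0.005},{"fingers":0.5,"tx":-0.005,"ty":0.004,"tz":0.1,"yaw":-0.005},{"fingers":0.5,"tx":-0.005,"ty":0.004,"tz":0.13,"yaw":-0.005},{"fingers":0.5,"tx":-0.005,"ty":0.004,"tz":0.155,"yaw":-0.005},{"fingers":0.5,"tx":-0.005,"ty":0.004,"tz":0.17,"yaw":-0.005},{"fingers":0.5,"tx":-0.005,"ty":0.004,"tz":0.18,"yaw":-0.005},{"fingers":0.5,"tx":-0.005,"ty":0.004,"tz":0.18,"yaw":-0.005}]}}

```text
clock: 40.37
tcp_pos: [0.4783, 0.4365, 0.0373]
ee_rot: [-1.941, -2.447, 0.037]
contact_force: [0.2, -1.0, 0.0]
finger_gap: 0.501
```

Request:
{"api": "step_arm", "payload": {"newtons": 60, "targets": [{"fingers":0,"tx":0,"ty":0,"tz":0,"yaw":0},{"fingers":0,"tx":0,"ty":0,"tz":0,"yaw":0},{"fingers":0,"tx":0,"ty":0,"tz":0,"yaw":0},{"fingers":0,"tx":0,"ty":0,"tz":0,"yaw":0},{"fingers":0,"tx":0,"ty":0,"tz":0,"yaw":0},{"fingers":0,"tx":0,"ty":0,"tz":0,"yaw":0},{"fingers":0,"tx":0,"ty":0,"tz":0,"yaw":0},{"fingers":0,"tx":0,"ty":0,"tz":0,"yaw":0}]}}

```text
clock: 41.03
tcp_pos: [0.4799, 0.4377, 0.0404]
ee_rot: [-1.941, -2.447, 0.029]
contact_force: [0.1, -1.3, 6.9]
finger_gap: 0.069
```

Request:
{"api": "step_arm", "payload": {"targets": [{"fingers":0,"tx":0,"ty":0,"tz":-0.01,"yaw":0},{"fingers":0,"tx":0,"ty":0,"tz":-0.03,"yaw":0},{"fingers":0,"tx":0,"ty":0,"tz":-0.06,"yaw":0},{"fingers":0,"tx":0,"ty":0,"tz":-0.09,"yaw":0},{"fingers":0,"tx":0,"ty":0,"tz":-0.12,"yaw":0},{"fingers":0,"tx":0,"ty":0,"tz":-0.15,"yaw":0},{"fingers":0,"tx":0,"ty":0,"tz":-0.17,"yaw":0},{"fingers":0,"tx":0,"ty":0,"tz":-0.17,"yaw":0}]}}

```text
clock: 41.7
tcp_pos: [0.4854, 0.4387, 0.2145]
ee_rot: [-1.941, -2.447, 0.022]
contact_force: [0.5, -0.4, 0.2]
finger_gap: 0.074
```

```bash
python3 - <<'E'
from h import *
s=st();print(np.round(s['qpos'],2))
go([.425,.2,.22],1.559)
cam('wrist','c1.png')
E
```

```text
[-1.36  0.53  0.8   1.44 -0.39  1.36 -0.3 ]
tool y ang 0.23 {'tx': -0.2187, 'ty': -0.1133, 'tz': -0.0041, 'yaw': -1.3294, 'alt': 1.8122} q7 -0.3 down [-0.023 -0.    -1.   ]
```

View pics/c1.png

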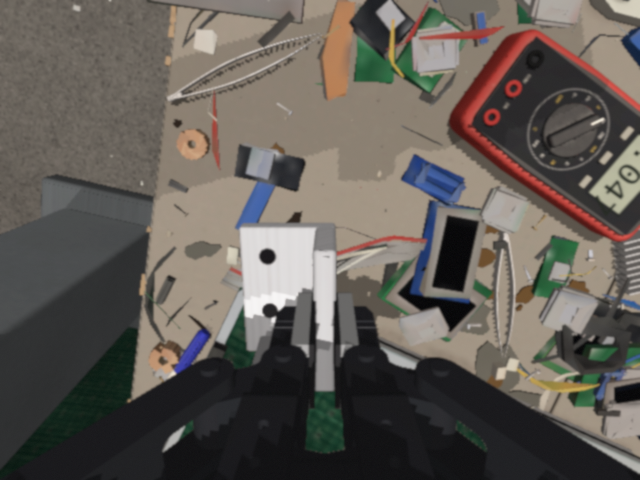

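Request:
{"api": "step_arm", "payload": {"targets": [{"fingers":0,"tx":-0.027,"ty":-0.014,"tz":0,"yaw":-0.1},{"fingers":0,"tx":-0.055,"ty":-0.028,"tz":0,"yaw":-0.2},{"fingers":0,"tx":-0.082,"ty":-0.042,"tz":0,"yaw":-0.3},{"fingers":0,"tx":-0.11,"ty":-0.057,"tz":0,"yaw":-0.4},{"fingers":0,"tx":-0.137,"ty":-0.071,"tz":0,"yaw":-0.5},{"fingers":0,"tx":-0.164,"ty":-0.085,"tz":0,"yaw":-0.6},{"fingers":0,"tx":-0.19,"ty":-0.099,"tz":0,"yaw":-0.7},{"fingers":0,"tx":-0.218,"ty":-0.113,"tz":0,"yaw":-0.8}]}}

```text
clock: 42.42
tcp_pos: [0.4221, 0.1987, 0.2108]
ee_rot: [-0.824, -3.004, 0.021]
contact_force: [0.7, -1.0, -0.1]
finger_gap: 0.067
```

```bash
python3 - <<'E'
from h import *
s=st();print(np.round(s['qpos'],2))
go([.435,-.06,.21],1.559)
E
```

```text
[-1.33 -0.    0.81  1.93 -0.01  1.24  0.52]
tool y ang 1.036 {'tx': -0.143, 'ty': -0.2159, 'tz': 0.002, 'yaw': -0.5231, 'alt': 2.6184} q7 0.519 down [-0.029 -0.006 -1.   ]
```

Request:
{"api": "step_arm", "payload": {"targets": [{"fingers":0,"tx":-0.018,"ty":-0.027,"tz":0,"yaw":-0.06},{"fingers":0,"tx":-0.036,"ty":-0.054,"tz":0,"yaw":-0.13},{"fingers":0,"tx":-0.054,"ty":-0.081,"tz":0,"yaw":-0.2},{"fingers":0,"tx":-0.072,"ty":-0.108,"tz":0,"yaw":-0.27},{"fingers":0,"tx":-0.09,"ty":-0.135,"tz":0,"yaw":-0.34},{"fingers":0,"tx":-0.108,"ty":-0.162,"tz":0,"yaw":-0.41},{"fingers":0,"tx":-0.126,"ty":-0.19,"tz":0,"yaw":-0.47},{"fingers":0,"tx":-0.143,"ty":-0.216,"tz":0,"yaw":-0.523}]}}

```text
clock: 43.08
tcp_pos: [0.4338, -0.0608, 0.212]
ee_rot: [-0.023, -3.113, 0.008]
contact_force: [0.2, 0.5, 0.2]
finger_gap: 0.075
```

```bash
cat >> h.py <<'E'
def place1():
    o=TR-.012*CX;l=np.array([.0155,-.002]);c,s=np.cos(1.559),np.sin(1.559)
    return np.array([o[0]+c*l[0]-s*l[1],o[1]+s*l[0]+c*l[1]])
E
python3 - <<'E'
from h import *
s=st();print(np.round(s['qpos'],2))
t=place1();print(t);go([*t,.17],1.559)
E
```

```text
[-1.18 -0.24  1.11  2.    0.22  1.29  1.41]
[ 0.5547243  -0.13022467]
tool y ang 1.556 {'tx': -0.1231, 'ty': -0.0674, 'tz': 0.0388, 'yaw': -0.0032, 'alt': 3.1384} q7 1.407 down [-0.029 -0.005 -1.   ]
```

Request:
{"api": "step_arm", "payload": {"targets": [{"fingers":0,"tx":-0.015,"ty":-0.008,"tz":0,"yaw":-0.003},{"fingers":0,"tx":-0.035,"ty":-0.019,"tz":0,"yaw":-0.003},{"fingers":0,"tx":-0.06,"ty":-0.033,"tz":0.01,"yaw":-0.003},{"fingers":0,"tx":-0.085,"ty":-0.046,"tz":0.02,"yaw":-0.003},{"fingers":0,"tx":-0.105,"ty":-0.057,"tz":0.03,"yaw":-0.003},{"fingers":0,"tx":-0.118,"ty":-0.064,"tz":0.038,"yaw":-0.003},{"fingers":0,"tx":-0.123,"ty":-0.067,"tz":0.038,"yaw":-0.003},{"fingers":0,"tx":-0.123,"ty":-0.067,"tz":0.038,"yaw":-0.003}]}}

```text
clock: 43.75
tcp_pos: [0.5557, -0.131, 0.1683]
ee_rot: [-0.028, -3.109, 0.014]
contact_force: [-0.3, 0.5, -0.7]
finger_gap: 0.068
```

```bash
python3 - <<'E'
from h import *
t=place1();print(t);go([*t,.07],1.559)
d=cam('wrist','c1b.png')
E
```

```text
[ 0.5547243  -0.13022467]
tool y ang 1.553 {'tx': -0.0022, 'ty': 0.0017, 'tz': 0.0983, 'yaw': -0.0058, 'alt': 3.1358} q7 2.059 down [-0.032 -0.008 -0.999]
```

View pics/c1b.png

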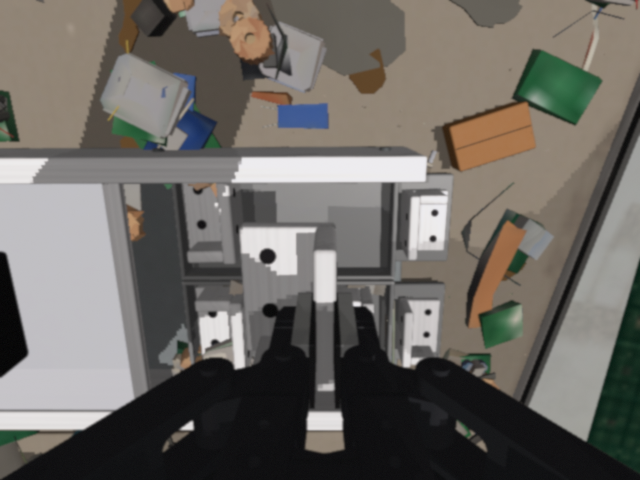

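Request:
{"api": "step_arm", "payload": {"targets": [{"fingers":0,"tx":-0.002,"ty":0.002,"tz":0.01,"yaw":-0.006},{"fingers":0,"tx":-0.002,"ty":0.002,"tz":0.03,"yaw":-0.006},{"fingers":0,"tx":-0.002,"ty":0.002,"tz":0.055,"yaw":-0.006},{"fingers":0,"tx":-0.002,"ty":0.002,"tz":0.075,"yaw":-0.006},{"fingers":0,"tx":-0.002,"ty":0.002,"tz":0.09,"yaw":-0.006},{"fingers":0,"tx":-0.002,"ty":0.002,"tz":0.098,"yaw":-0.006},{"fingers":0,"tx":-0.002,"ty":0.002,"tz":0.098,"yaw":-0.006},{"fingers":0,"tx":-0.002,"ty":0.002,"tz":0.098,"yaw":-0.006}]}}

```text
clock: 44.47
tcp_pos: [0.5547, -0.1261, 0.0742]
ee_rot: [-0.012, -3.114, 0.008]
contact_force: [0.1, 0.9, -1.0]
finger_gap: 0.071
```

```bash
python3 - <<'E'
from h import *
t=place1();print(t);go([*t,.049],1.559)
E
```

```text
[ 0.5547243  -0.13022467]
tool y ang 1.563 {'tx': -0.0008, 'ty': -0.004, 'tz': 0.0252, 'yaw': 0.004, 'alt': -3.1376} q7 2.131 down [-0.027 -0.005 -1.   ]
```

Request:
{"api": "step_arm", "payload": {"targets": [{"fingers":0,"tx":-0.001,"ty":-0.004,"tz":0.008,"yaw":0.004},{"fingers":0,"tx":-0.001,"ty":-0.004,"tz":0.014,"yaw":0.004},{"fingers":0,"tx":-0.001,"ty":-0.004,"tz":0.019,"yaw":0.004},{"fingers":0,"tx":-0.001,"ty":-0.004,"tz":0.022,"yaw":0.004},{"fingers":0,"tx":-0.001,"ty":-0.004,"tz":0.024,"yaw":0.004},{"fingers":0,"tx":-0.001,"ty":-0.004,"tz":0.025,"yaw":0.004},{"fingers":0,"tx":-0.001,"ty":-0.004,"tz":0.025,"yaw":0.004},{"fingers":0,"tx":-0.001,"ty":-0.004,"tz":0.025,"yaw":0.004}]}}

```text
clock: 45.13
tcp_pos: [0.5545, -0.1308, 0.0497]
ee_rot: [-0.02, -3.113, 0.006]
contact_force: [-9.1, 4.0, 17.9]
finger_gap: 0.07
```

Request:
{"api": "step_arm", "payload": {"targets": [{"fingers":0.1,"tx":0,"ty":0,"tz":0,"yaw":0},{"fingers":0.2,"tx":0,"ty":0,"tz":0,"yaw":0},{"fingers":0.25,"tx":0,"ty":0,"tz":0,"yaw":0},{"fingers":0.25,"tx":0,"ty":0,"tz":0,"yaw":0},{"fingers":0.25,"tx":0,"ty":0,"tz":-0.01,"yaw":0},{"fingers":0.25,"tx":0,"ty":0,"tz":-0.03,"yaw":0},{"fingers":0.3,"tx":0,"ty":0,"tz":-0.06,"yaw":0},{"fingers":0.5,"tx":0,"ty":0,"tz":-0.1,"yaw":0}]}}

```text
clock: 45.8
tcp_pos: [0.5564, -0.1302, 0.1486]
ee_rot: [-0.021, -3.11, 0.009]
contact_force: [1.2, 1.1, 0.7]
finger_gap: 0.427
```

Request:
{"api": "step_arm", "payload": {"targets": [{"fingers":1,"tx":0.0,"ty":-0.01,"tz":-0.03,"yaw":0},{"fingers":1,"tx":0.0,"ty":-0.03,"tz":-0.06,"yaw":0},{"fingers":1,"tx":0.0,"ty":-0.06,"tz":-0.08,"yaw":0},{"fingers":1,"tx":0.0,"ty":-0.08,"tz":-0.1,"yaw":0},{"fingers":1,"tx":0.0,"ty":-0.08,"tz":-0.1,"yaw":0},{"fingers":1,"tx":0.0,"ty":-0.08,"tz":-0.1,"yaw":0},{"fingers":1,"tx":0.0,"ty":-0.08,"tz":-0.1,"yaw":0},{"fingers":1,"tx":0.0,"ty":-0.08,"tz":-0.1,"yaw":0}]}}

```text
clock: 46.47
tcp_pos: [0.5594, -0.2083, 0.2481]
ee_rot: [-0.018, -3.112, 0.008]
contact_force: [-0.2, 1.3, 0.3]
finger_gap: 1.002
```

```bash
python3 - <<'E'
from h import *
s=st();print(s['clock'],s['tcp_pos'],np.round(s['qpos'],2))
d=cam('wrist','w7.png');W=cloud(d);z=W[...,2]
for n,t,c in(('R',TR,.036),('R',TR,-.012),('L',TL,.047),('L',TL,.004),('L',TL,-.039)):
    for r in fit(W,t+c*CX,rad=.036,z0=.009,srch=.012,phi0=1.559):
        o=np.array(r[1:3])-t;print(n,c,np.round(r,4),'c',round(float(o@CX),4),round(float(o@CY),4))
m=(W[...,0]>.52)&(W[...,0]<.665)&(W[...,1]<-.09)&(W[...,1]>-.225);print('max z in trays',np.nanpercentile(W[m][:,2],[99,99.9,100]))
m=(z>0.082)&(z<0.095)&(abs(W[...,0]-.591)<.05)&(W[...,1]<-.28)&(W[...,1]>-.36);q=W[m];print('grip',q.min(0),q.max(0),np.median(q,0))
E
```

```text
46.4667 [ 0.55944222 -0.20829641  0.24806661] [-0.55  0.47  1.12  1.56 -0.41  1.4   2.17]
R 0.036 [ 2.2987  0.5457 -0.2057  1.5423 -1.    ] c 0.0481 -0.0061
R 0.036 [ 2.8392  0.5431 -0.2057  1.4864  1.    ] c 0.0481 -0.0087
R -0.012 [ 1.7693  0.5508 -0.1454  1.5617 -1.    ] c -0.0122 -0.0017
R -0.012 [ 2.6101  0.5441 -0.1452  1.5548  1.    ] c -0.0124 -0.0085
L 0.047 [ 4.978   0.6281 -0.2063  1.5528  1.    ] c 0.0479 -0.0029
L 0.047 [ 5.5292  0.627  -0.2062  1.5608 -1.    ] c 0.0478 -0.004
L 0.004 [ 4.5453  0.6312 -0.1627  1.5811  1.    ] c 0.0042 -0.0003
L 0.004 [ 5.4391  0.6305 -0.1627  1.5838 -1.    ] c 0.0042 -0.0011
L -0.039 [ 5.4618  0.6298 -0.1199  1.5617  1.    ] c -0.0386 -0.0022
L -0.039 [ 6.2779  0.6297 -0.1198  1.5687 -1.    ] c -0.0387 -0.0024
max z in trays [0.31765589 0.3188805  0.31969653]
grip [ 0.55493671 -0.32826583  0.08204458] [ 0.62499664 -0.31549377  0.09123912] [ 0.58740332 -0.32055839  0.08839169]
```

View pics/w7.png

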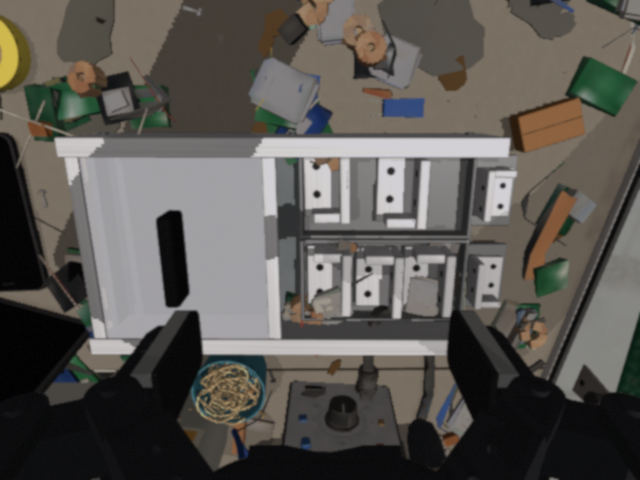

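```bash
python3 - <<'E'
from h import *
d=cam('wrist');W=cloud(d)
# B2 foot/web heights in corners
o=np.array([.5457,-.2057]);ph=1.5423
q=W.reshape(-1,3);dx=q[:,0]-o[0];dy=q[:,1]-o[1];c,s=np.cos(ph),np.sin(ph);lx=c*dx+s*dy;ly=-s*dx+c*dy
for nm,m in dict(webA=(abs(lx-.015)<.003)&(ly>.015)&(ly<.026),webB=(abs(lx-.015)<.003)&(ly<-.015)&(ly>-.026),footA=(lx<0)&(lx>-.017)&(ly>.01)&(ly<.026),footB=(lx<0)&(lx>-.017)&(ly<-.005)&(ly>-.018)).items():print(nm,np.nanmedian(q[m][:,2]).round(4),m.sum())
go([.590,-.322,.092],1.559)
E
```

```text
webA 0.043 70
webB 0.0429 90
footA 0.0177 298
footB 0.0174 409
tool y ang 1.56 {'tx': -0.0363, 'ty': -0.1124, 'tz': 0.1558, 'yaw': 0.0007, 'alt': -3.1409} q7 2.166 down [-0.029 -0.005 -1.   ]
```

Everything lies flat in the trays, so I'll close the guard. First I move above the grip bar, then descend.

Request:
{"api": "step_arm", "payload": {"targets": [{"fingers":0.8,"tx":-0.01,"ty":-0.03,"tz":0.0,"yaw":0},{"fingers":0.6,"tx":-0.02,"ty":-0.06,"tz":0.0,"yaw":0},{"fingers":0.5,"tx":-0.03,"ty":-0.09,"tz":0.01,"yaw":0},{"fingers":0.5,"tx":-0.035,"ty":-0.112,"tz":0.03,"yaw":0},{"fingers":0.5,"tx":-0.036,"ty":-0.112,"tz":0.05,"yaw":0},{"fingers":0.5,"tx":-0.036,"ty":-0.112,"tz":0.07,"yaw":0},{"fingers":0.5,"tx":-0.036,"ty":-0.112,"tz":0.085,"yaw":0},{"fingers":0.5,"tx":-0.036,"ty":-0.112,"tz":0.085,"yaw":0}]}}

```text
clock: 47.23
tcp_pos: [0.5905, -0.321, 0.1596]
ee_rot: [-0.019, -3.109, 0.005]
contact_force: [-0.5, 0.3, -0.9]
finger_gap: 0.5
```

```bash
python3 - <<'E'
from h import *
print(st()['contact_force'],np.round(st()['qpos'],2))
go([.590,-.322,.092],1.559)
E
```

```text
[-0.46612071  0.30897845 -0.92788643] [-0.21  0.7   0.98  1.44 -0.56  1.33  2.36]
tool y ang 1.559 {'tx': -0.0017, 'ty': -0.0008, 'tz': 0.0676, 'yaw': -0.0004, 'alt': 3.1412} q7 2.364 down [-0.033 -0.003 -0.999]
```

Request:
{"api": "step_arm", "payload": {"targets": [{"fingers":0.5,"tx":-0.002,"ty":-0.001,"tz":0.015,"yaw":0},{"fingers":0.5,"tx":-0.002,"ty":-0.001,"tz":0.035,"yaw":0},{"fingers":0.5,"tx":-0.002,"ty":-0.001,"tz":0.05,"yaw":0},{"fingers":0.5,"tx":-0.002,"ty":-0.001,"tz":0.06,"yaw":0},{"fingers":0.5,"tx":-0.002,"ty":-0.001,"tz":0.067,"yaw":0},{"fingers":0.5,"tx":-0.002,"ty":-0.001,"tz":0.067,"yaw":0},{"fingers":0.5,"tx":-0.002,"ty":-0.001,"tz":0.067,"yaw":0},{"fingers":0.5,"tx":-0.002,"ty":-0.001,"tz":0.067,"yaw":0}]}}

```text
clock: 47.9
tcp_pos: [0.5922, -0.3245, 0.0976]
ee_rot: [-0.02, -3.115, 0.01]
contact_force: [-0.7, 0.1, 0.4]
finger_gap: 0.501
```

Request:
{"api": "step_arm", "payload": {"newtons": 40, "targets": [{"fingers":0,"tx":0,"ty":0,"tz":0,"yaw":0},{"fingers":0,"tx":0,"ty":0,"tz":0,"yaw":0},{"fingers":0,"tx":0,"ty":0,"tz":0,"yaw":0},{"fingers":0,"tx":0,"ty":0,"tz":0,"yaw":0},{"fingers":0,"tx":0,"ty":0,"tz":0,"yaw":0},{"fingers":0,"tx":0,"ty":0,"tz":0,"yaw":0},{"fingers":0,"tx":0,"ty":0,"tz":0,"yaw":0},{"fingers":0,"tx":0,"ty":0,"tz":0,"yaw":0}]}}

```text
clock: 48.57
tcp_pos: [0.5921, -0.3233, 0.0974]
ee_rot: [-0.019, -3.114, 0.007]
contact_force: [-1.9, 4.3, 5.3]
finger_gap: 0.121
```

```bash
python3 - <<'E'
from h import *
p=np.array(st()['tcp_pos']);print(p,st()['contact_force'],np.round(st()['qpos'],2))
go([p[0]+.0118*.163,p[1]+.163,p[2]],1.559)
E
```

```text
[ 0.5920711  -0.32331926  0.09742679] [-1.86374198  4.27532776  5.2847398 ] [-0.19  0.76  0.94  1.5  -0.61  1.22  2.39]
tool y ang 1.559 {'tx': 0.0001, 'ty': 0.163, 'tz': -0.0007, 'yaw': -0.0003, 'alt': 3.1413} q7 2.394 down [-0.027 -0.004 -1.   ]
```

Request:
{"api": "step_arm", "payload": {"targets": [{"fingers":0,"tx":0,"ty":0.01,"tz":0,"yaw":0},{"fingers":0,"tx":0,"ty":0.028,"tz":0,"yaw":0},{"fingers":0,"tx":0,"ty":0.048,"tz":0,"yaw":0},{"fingers":0,"tx":0,"ty":0.068,"tz":0,"yaw":0},{"fingers":0,"tx":0,"ty":0.09,"tz":0,"yaw":0},{"fingers":0,"tx":0,"ty":0.11,"tz":0,"yaw":0},{"fingers":0,"tx":0,"ty":0.13,"tz":0,"yaw":0},{"fingers":0,"tx":0,"ty":0.14,"tz":0,"yaw":0}]}}

```text
clock: 49.23
tcp_pos: [0.5938, -0.1826, 0.0974]
ee_rot: [-0.018, -3.114, 0.009]
contact_force: [-2.9, -2.0, 10.0]
finger_gap: 0.121
```

Request:
{"api": "step_arm", "payload": {"targets": [{"fingers":0,"tx":0,"ty":0.004,"tz":0,"yaw":0},{"fingers":0,"tx":0,"ty":0.008,"tz":0,"yaw":0},{"fingers":0,"tx":0,"ty":0.012,"tz":0,"yaw":0},{"fingers":0,"tx":0,"ty":0.015,"tz":0,"yaw":0},{"fingers":0,"tx":0,"ty":0.018,"tz":0,"yaw":0},{"fingers":0,"tx":0,"ty":0.02,"tz":0,"yaw":0},{"fingers":0,"tx":0,"ty":0.022,"tz":0,"yaw":0},{"fingers":0,"tx":0,"ty":0.022,"tz":0,"yaw":0}]}}

```text
clock: 49.9
tcp_pos: [0.594, -0.1626, 0.0974]
ee_rot: [-0.02, -3.115, 0.01]
contact_force: [-4.1, 0.0, 12.8]
finger_gap: 0.123
```

Request:
{"api": "step_arm", "payload": {"targets": [{"fingers":0,"tx":0,"ty":0.001,"tz":0,"yaw":0},{"fingers":0,"tx":0,"ty":0.002,"tz":0,"yaw":0},{"fingers":0,"tx":0,"ty":0.003,"tz":0,"yaw":0},{"fingers":0,"tx":0,"ty":0.004,"tz":0,"yaw":0},{"fingers":0,"tx":0,"ty":0.005,"tz":0,"yaw":0},{"fingers":0,"tx":0,"ty":0.006,"tz":0,"yaw":0},{"fingers":0,"tx":0,"ty":0.006,"tz":0,"yaw":0},{"fingers":0,"tx":0,"ty":0.006,"tz":0,"yaw":0}]}}

```text
clock: 50.57
tcp_pos: [0.594, -0.1582, 0.0974]
ee_rot: [-0.022, -3.116, 0.013]
contact_force: [-3.2, -4.2, 10.6]
finger_gap: 0.121
```

Request:
{"api": "step_arm", "payload": {"targets": [{"fingers":0,"tx":0,"ty":0.001,"tz":0,"yaw":0},{"fingers":0,"tx":0,"ty":0.002,"tz":0,"yaw":0},{"fingers":0,"tx":0,"ty":0.003,"tz":0,"yaw":0},{"fingers":0,"tx":0,"ty":0.004,"tz":0,"yaw":0},{"fingers":0,"tx":0,"ty":0.004,"tz":0,"yaw":0},{"fingers":0,"tx":0,"ty":0.004,"tz":0,"yaw":0},{"fingers":0,"tx":0,"ty":0.004,"tz":0,"yaw":0},{"fingers":0,"tx":0,"ty":0.004,"tz":0,"yaw":0}]}}

```text
clock: 51.23
tcp_pos: [0.594, -0.1579, 0.0974]
ee_rot: [-0.027, -3.117, 0.021]
contact_force: [2.2, -17.4, 2.4]
finger_gap: 0.123
```

Request:
{"api": "step_arm", "payload": {"targets": [{"fingers":0,"tx":0,"ty":-0.003,"tz":0,"yaw":0},{"fingers":0,"tx":0,"ty":-0.004,"tz":0,"yaw":0},{"fingers":0.3,"tx":0,"ty":-0.004,"tz":0,"yaw":0},{"fingers":0.5,"tx":0,"ty":-0.004,"tz":0,"yaw":0},{"fingers":0.5,"tx":0,"ty":-0.004,"tz":0,"yaw":0},{"fingers":0.5,"tx":0,"ty":-0.004,"tz":-0.015,"yaw":0},{"fingers":0.5,"tx":0,"ty":-0.004,"tz":-0.05,"yaw":0},{"fingers":0.5,"tx":0,"ty":-0.004,"tz":-0.085,"yaw":0}]}}

```text
clock: 51.9
tcp_pos: [0.5955, -0.1553, 0.1817]
ee_rot: [-0.02, -3.111, 0.009]
contact_force: [1.1, 0.2, -0.4]
finger_gap: 0.499
```

Request:
{"api": "step_arm", "payload": {"targets": [{"fingers":1,"tx":0.01,"ty":0,"tz":-0.02,"yaw":0},{"fingers":1,"tx":0.03,"ty":-0.01,"tz":-0.04,"yaw":0},{"fingers":1,"tx":0.05,"ty":-0.02,"tz":-0.06,"yaw":0},{"fingers":1,"tx":0.06,"ty":-0.03,"tz":-0.07,"yaw":0},{"fingers":1,"tx":0.06,"ty":-0.03,"tz":-0.07,"yaw":0},{"fingers":1,"tx":0.06,"ty":-0.03,"tz":-0.07,"yaw":0},{"fingers":1,"tx":0.06,"ty":-0.03,"tz":-0.07,"yaw":0},{"fingers":1,"tx":0.06,"ty":-0.03,"tz":-0.07,"yaw":0}]}}

```text
clock: 52.57
tcp_pos: [0.5383, -0.1834, 0.2515]
ee_rot: [-0.018, -3.112, 0.009]
contact_force: [0.5, 1.1, 0.6]
finger_gap: 1.001
```

```bash
python3 - <<'E'
from h import *
s=st();print(s['clock'],s['tcp_pos'],s['contact_force'])
d=cam('wrist','w8.png');W=cloud(d);z=W[...,2]
m=(z>0.082)&(z<0.095)&(abs(W[...,0]-.591)<.05)&(W[...,1]<-.1)&(W[...,1]>-.36);q=W[m];print('grip',q.min(0),q.max(0),np.median(q,0))
for l in('left_1_mid','right_1_mid'):print(l,[(np.round(b['at'],3).tolist(),round(b['p'],2)) for b in robot.boxes_of(d,l)])
E
```

```text
52.5667 [ 0.53834217 -0.18341918  0.2515232 ] [0.54719922 1.13040462 0.60568239]
grip [ 0.5566489  -0.16421165  0.08211302] [ 0.62651076 -0.15180145  0.09163572] [ 0.5890224  -0.15831767  0.08865852]
left_1_mid []
right_1_mid []
```

View pics/w8.png

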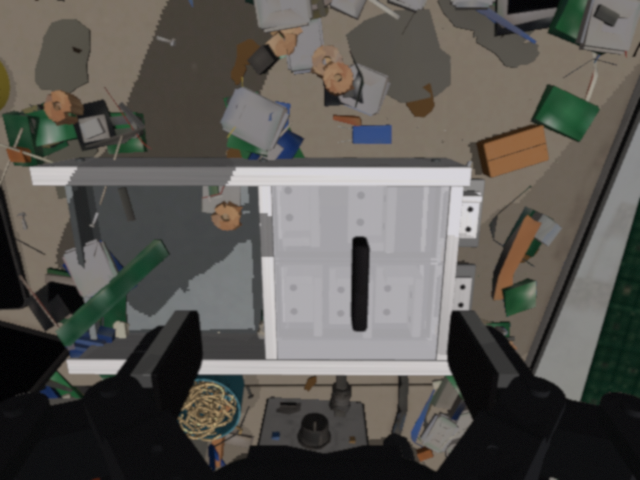

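```bash
python3 - <<'E'
from h import *
print(robot.job_done())
E
```

```text
the job is handed in; nothing more can be done
None
```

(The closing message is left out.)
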